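# Sort the coffee tools into their places

### The job

Put the coffee things away where each kind belongs: stand the tamper and the levelling tool upright on the black tamping mat, inside its raised edge, put both bag clips in the charcoal bowl, and set the yellow scoop level, lengthwise in the middle of the white spoon rest. Leave the milk pitcher and the stacked glass cups where they are.

Things in the scene. Friction and masses are not known exactly. Their poses are not given: they have to be found in the camera images.
- clip_red_mid (a point): Red plastic spring bag clip lying flat, 80 mm long, 30 mm wide, 30 g: two levers, the upper sloping (11 mm high at the jaws, 19 mm at the middle, 27 mm at the handle end). Point: its middle, 12 mm above its underside; x along it towards the jaws, y across, z up. Grip it across the width at the middle: it stays rigid, the spring does not work.
- clip_blue_mid (a point): Blue plastic spring bag clip lying flat, 80 mm long, 30 mm wide, 30 g: two levers, the upper sloping (11 mm high at the jaws, 19 mm at the middle, 27 mm at the handle end). Point: its middle, 12 mm above its underside; x along it towards the jaws, y across, z up. Grip it across the width at the middle: it stays rigid, the spring does not work.
- tamper_mid (a point): Coffee tamper standing upright, 88 mm tall, 280 to 455 g: round steel foot 53 mm across, thin neck, dark wooden handle. Point: on its axis half-way up, 44 mm above its underside; z up along the handle. The handle is a cylinder 33 mm across from 6 to 32 mm above the point: grip it there.
- leveller_mid (a point): Coffee levelling tool, a round puck 34 mm tall, 240 to 390 g, standing steel face down: steel disc 53 mm across below, copper-coloured grip 54 mm across, its upper 19 mm. Point: on its axis half-way up, 17 mm above its underside; z up. Grip it across the copper part.
- scoop_mid (a point): Yellow plastic coffee scoop, level, cup open upwards; 104 mm long, 28 mm high, 25 g. Point: mid-length, 14 mm above its underside; x along the handle to its tip, z up. The round cup, 44 mm across, 28 mm high, has its axis 30 mm from the point towards -x: grip it across the outside, along y. The handle, 13 mm wide, 4 mm thick, top 26 mm above the underside, reaches 52 mm to +x.
- bowl: Charcoal ceramic bowl, fixed, 172 mm across the rim, 50 mm high. Origin: centre of its underside, z up. The flat inner floor, about 110 mm across, lies 6 mm above the counter; the walls, 5 mm thick, flare out to an inner radius of 75 mm at 22 mm height and 81 mm at the rim.
- mat: Black ribbed rubber tamping mat, fixed, 140 mm (x) by 180 mm (y). Origin: centre of its underside; x along the short side, y along the long side, z up. The tools stand on its top, 6 mm above the counter; a raised edge 4 mm wide, 10 mm above the counter, runs round it and leaves 132 by 172 mm inside.
- rest: White ceramic spoon rest, fixed: a shallow oblong dish with rounded corners, 160 mm (x) by 106 mm (y), rim 12 mm high. Origin: centre of its underside; x along its length, y across, z up. Its flat inner floor, 145 by 91 mm with corner radius 23 mm, lies 5 mm above the counter.
- pitcher: Stainless steel milk pitcher, empty and loose, to be left alone: 86 mm across, 100 mm tall, handle reaching 73 mm from the axis. Origin: centre of its underside; x towards the handle, z up.
- cups (a point): Two clear glass espresso cups, one stacked on the other, loose, to be left alone: 65 mm across, 108 mm tall together. Point: on the axis, 78 mm above the counter. (A grinder and other kitchen things stand at the counter's ends, more than 0.8 m left and right.)

How it is judged:
By the outcome, as a careful person would: the job done as asked, in the order asked, and still so for the second after the job is handed in, with the robot touching nothing.
It also fails if it takes over 112 s, if anything falls off the work surface, if the arm or the gripper's body presses on something with over 40 N, if the wrist force passes 120 N, or if a joint passes its speed limit or range.

### The arm

A 7-joint arm with a two-finger parallel gripper is mounted at the origin on the work surface. World frame = base frame: x ahead of the robot, y to its left, z up, the work surface at z = 0. Lengths are in m, angles in rad, forces in N, time in s.
With the tool pointing down it reaches from about 0.425 to 0.875 m from the base axis. Payload 4.7 kg.
Tool frame: the origin (TCP) lies at the very end of the fingers, on their centre line; the grasp point (between the pads) lies 19 mm behind it; x points along the fingers, z is the direction in which the jaws open and shut, and the axes are right-handed (so a half turn about x gives the same grasp; the last joint's range is limited). The gripper opens to 87 mm and grips with 3 to 60 N. Pads are 19 mm wide; open, the fingers measure 117 mm over their backs; the gripper's body (75 mm by 190 mm) begins 51 mm behind the grasp point.
Start: joints at [1.228, 0.321, -0.07, 1.45, 0.023, 1.371, -0.057], TCP at [0.227, -0.609, 0.223] pointing down, gripper open.
Joint ranges: [-2.86, 2.86], [-0.3, 2.09], [-1.38, 1.24], [0.06, 2.45], [-1.56, 4.7], [0.09, 2.05], [-2.69, 2.69]. Speed limits (rad/s): [2.57, 2.57, 3.14, 3.14, 3.14, 3.14, 3.14].

### API

Orientations are given as a rotation vector (axis times angle).
In Python, from bench import * gives the robot as it stands.
- The arm moves only by the shell command python3 -m handwheel 'ROWS' [OPENING] [FORCE]. ROWS is JSON, a list of rows, each an object with "xyz": the shift along the world's x, y, z in cm, a list of three; "angular": the turn, a rotation vector about the world's x, y, z in degrees, a list of three. A call has 1 to 5 rows; each row shifts and turns the pose as measured when the row begins; what a row does not reach is not made up. A row lasts 1/12 s, in which the tool goes at most 41.7 mm and 7.16 degrees, less where a joint would pass 70% of its speed; a pose out of reach is approached as far as the arm can. A call with a gripper value outside its range is refused whole. OPENING is the finger opening in cm, from 0 to 8.7, set as the call begins (- or left out, the last holds). The fingers move at their own pace and stop on an object; FORCE is the grip in N (left out, the last holds). Time passes only in rows, so rows that do not move let the fingers close. It gives the time, the measured TCP pose, the force and the opening at its end, in the units of the state.
- get_state(): the state, without advancing time (a new reading comes with each control period).
- get_image(name): name is "scene" or "top"; returns a dict with "pixels" (420x560x3 uint8, blue, green, red), "K" (3x3 intrinsics, pixels), "cam_to_world" (4x4, takes a point from camera to world coordinates). Camera axes: x right, y down, z forward; pixel columns grow to the right and rows downward; lengths in m; the calibration is good to about 2 mm. A picture is of the moment at which its call begins. There is no depth.
- close_job(): hands the job in, once; it reports no verdict.
The state is a dict: "time": time; "joint_positions": joint angles; "qd": joint speeds; "joint_torque": joint torques, N m; "position": TCP position; "tool_rot": TCP orientation; "ft_force": force on the tool from outside, world axes, zero at the start; "torque": the same for the moment, N m; "grip_width": opening from 0.0 (shut) to 1.0 (fully open).
Only numpy, scipy, OpenCV 4.12 (cv2) and the standard library are available. Lean on these libraries where they do the work, as an engineer would, in place of code of your own. Each camera call takes 0.05 s, during which the arm holds its last target.

## Working session

There is one attempt and no reset: what is moved stays moved. The work goes in short steps, Python scripts to look and compute and a shell command to move; the robot and the scene stay as the last step left them, time stands still between calls to the robot, and variables do not carry over. Pictures are saved under pics/ and viewed, and the job is handed in when it is done.

```bash
ls; mkdir -p pics
python3 - <<'E'
from bench import *
import cv2
s=get_state(); print(s)
for n in ("scene","top"):
    im=get_image(n); cv2.imwrite(f"pics/{n}0.png",im["pixels"]); print(n,im["K"],im["cam_to_world"])
E
```

```text
pics
{'time': 0.0, 'joint_positions': array([ 1.22809772,  0.32183001, -0.07005944,  1.45168417,  0.02259181,
        1.37080141, -0.0568678 ]), 'qd': array([-0.0014274 ,  0.00163237, -0.00046934, -0.00048909, -0.00123153,
       -0.0021996 ,  0.000149  ]), 'joint_torque': array([ 1.95732214e-04, -4.91278267e+01, -4.03824728e-01, -3.12525880e+01,
       -6.40644087e-02,  4.36417444e-02,  1.63689224e-04]), 'position': array([ 0.22677445, -0.60855947,  0.22145217]), 'tool_rot': array([ 0.94351898,  1.35883253, -0.94183038]), 'ft_force': array([ 0.20663738, -0.32211273, -0.086197  ]), 'torque': array([-0.01898682,  0.01963654,  0.01165031]), 'grip_width': 0.9979572346717548}
scene [[513.1528512    0.         281.52269279]
 [  0.         513.1528512  210.50181466]
 [  0.           0.           1.        ]] [[-0.81052179  0.42021441 -0.4080126   1.02203707]
 [ 0.58567195  0.58925034 -0.556572    0.60580951]
 [ 0.00654199 -0.69007527 -0.72370804  0.87207404]
 [ 0.          0.          0.          1.        ]]
top [[482.83089173   0.         283.30682845]
 [  0.         482.83089173 207.39937753]
 [  0.           0.           1.        ]] [[ 1.77541528e-02 -9.97227078e-01  7.22699414e-02  4.60562006e-01]
 [-9.99830038e-01 -1.80666695e-02 -3.67285191e-03 -8.11214659e-04]
 [ 4.96834452e-03 -7.21924499e-02 -9.97378346e-01  1.32245388e+00]
 [ 0.00000000e+00  0.00000000e+00  0.00000000e+00  1.00000000e+00]]
```

View pics/scene0.png

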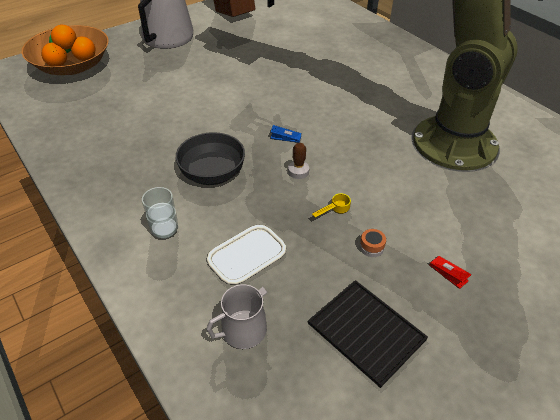

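View pics/top0.png

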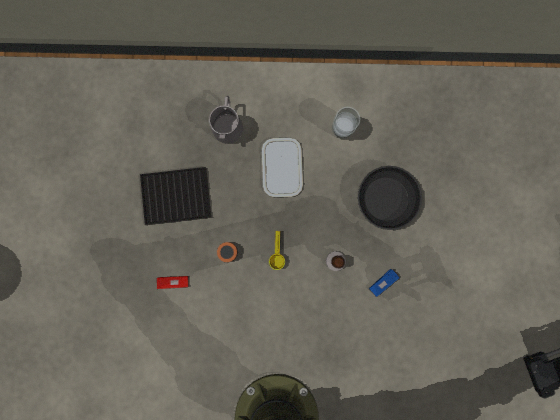

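```bash
cat > h.py <<'E'
import numpy as np, cv2
from scipy.spatial.transform import Rotation as R
def proj(im,p):
    T=np.linalg.inv(im["cam_to_world"]); q=T[:3,:3]@np.array(p)+T[:3,3]; q=im["K"]@q; return q[:2]/q[2]
def ray(im,uv):
    d=np.linalg.inv(im["K"])@np.array([uv[0],uv[1],1.]); M=im["cam_to_world"]; d=M[:3,:3]@d; return M[:3,3],d/np.linalg.norm(d)
def plane(im,uv,z):
    o,d=ray(im,uv); return o+d*(z-o[2])/d[2]
def tri(a,ua,b,ub):
    o1,d1=ray(a,ua);o2,d2=ray(b,ub)
    s=np.linalg.lstsq(np.c_[d1,-d2],o2-o1,rcond=None)[0]
    p,q=o1+s[0]*d1,o2+s[1]*d2; return (p+q)/2,np.linalg.norm(p-q)
def crop(im,x0,y0,w,h,f,fn):
    c=im["pixels"][y0:y0+h,x0:x0+w]; c=cv2.resize(c,None,fx=f,fy=f,interpolation=cv2.INTER_CUBIC)
    for k in range(0,w,10): cv2.putText(c,str(x0+k),(k*f,8),0,.3,(0,255,255),1) if k%20==0 else 0
    for k in range(0,h,20): cv2.putText(c,str(y0+k),(0,k*f+4),0,.3,(0,255,255),1)
    cv2.imwrite(fn,c)
E
python3 - <<'E'
from bench import *
from h import *
t=get_image("top"); s=get_image("scene")
crop(t,130,90,300,220,2,"pics/t1.png") if 0 else crop(t,140,225,270,80,2,"pics/t1.png")
crop(t,130,90,300,150,2,"pics/t2.png")
crop(s,250,110,240,190,3,"pics/s1.png")
crop(s,170,120,266,270,2,"pics/s2.png")
st=get_state(); print(R.from_rotvec(st["tool_rot"]).as_matrix().round(3))
# silhouettes
for nm,im in(("top",t),("scene",s)):
    hsv=cv2.cvtColor(im["pixels"],cv2.COLOR_BGR2HSV)
    for c,lo,hi in(("red",(0,180,90),(4,255,255)),("blue",(105,150,60),(125,255,255)),("yel",(22,170,80),(32,255,255)),("cop",(5,120,60),(16,230,255))):
        m=cv2.inRange(hsv,lo,hi); n,l,stt,ce=cv2.connectedComponentsWithStats(m)
        for k in range(1,n):
            if stt[k,4]>40: print(nm,c,stt[k],ce[k].round(1), cv2.minAreaRect(np.argwhere(l==k)[:,::-1].astype(np.float32)))
E
```

```text
[[-0.     0.937  0.349]
 [ 0.001  0.349 -0.937]
 [-1.    -0.    -0.001]]
top red [157 276  31  13 285] [171.5 282. ] ((171.97628784179688, 281.9783630371094), (11.034061431884766, 30.468542098999023), 87.39744567871094)
top blue [369 269  30  27 305] [384.1 282. ] ((383.8407287597656, 282.3893737792969), (12.041227340698242, 29.726781845092773), 48.8140754699707)
top yel [269 231  16  39 298] [276.9 254.5] ((276.5, 250.0), (38.0, 15.0), 90.0)
top cop [   0   52  560   15 2037] [281.2  59.2] ((279.4967956542969, 59.1551513671875), (559.1690673828125, 3.97373104095459), 1.1661652326583862)
top cop [217 242  20  20 174] [227.1 251.6] ((226.5, 251.5), (19.0, 19.0), 90.0)
top cop [335 258   8   9  57] [338.4 262. ] ((338.5, 262.0), (8.0, 7.0), 90.0)
scene red [430 256  41  32 434] [451.7 270.8] ((448.8088073730469, 270.98529052734375), (41.502655029296875, 17.32135581970215), 30.963754653930664)
scene blue [271 125  30  18 321] [284.4 134.3] ((285.3846130371094, 134.07691955566406), (30.201885223388672, 13.335897445678711), 11.309932708740234)
scene yel [312 193  39  25 408] [336.  204.6]
[... 390 characters left out ...]
15.0, 24.0), 90.0)
scene cop [ 0  9  8 16 42] [ 2.8 15.8] ((3.5, 16.5), (15.0, 7.0), 90.0)
scene cop [114  13  18  13  55] [121.9  18.9] ((122.72262573242188, 18.237226486206055), (8.1163969039917, 17.258024215698242), 70.01689147949219)
scene cop [ 0 44 14 15 72] [ 4.8 50.3] ((6.40384578704834, 50.51923370361328), (12.94366455078125, 13.924245834350586), 78.69007110595703)
scene cop [    0   124   155   296 21902] [ 53.2 314.1] ((29.771587371826172, 296.4808654785156), (329.6454772949219, 118.36858367919922), 60.54159164428711)
scene cop [295 143  11  11  94] [300.2 147.9] ((300.0, 148.0), (10.0, 10.0), 90.0)
scene cop [361 229  25  24 320] [372.7 241.8] ((373.0, 240.5), (23.0, 24.0), 90.0)
```

View pics/t1.png

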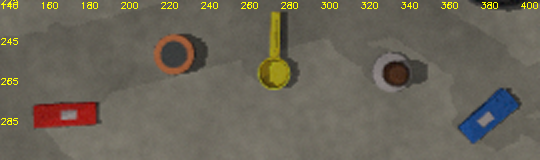

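View pics/t2.png

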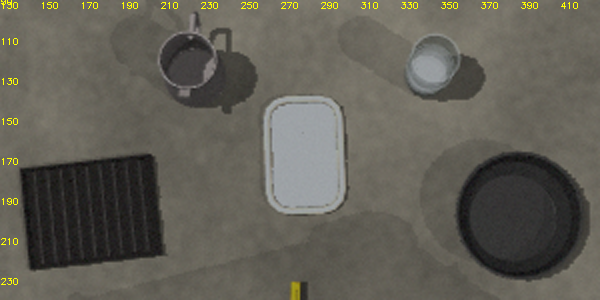

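View pics/s1.png

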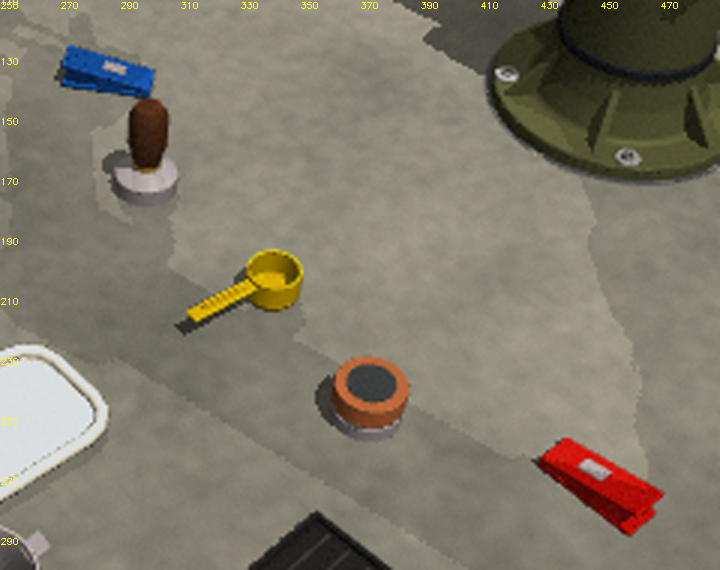

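View pics/s2.png

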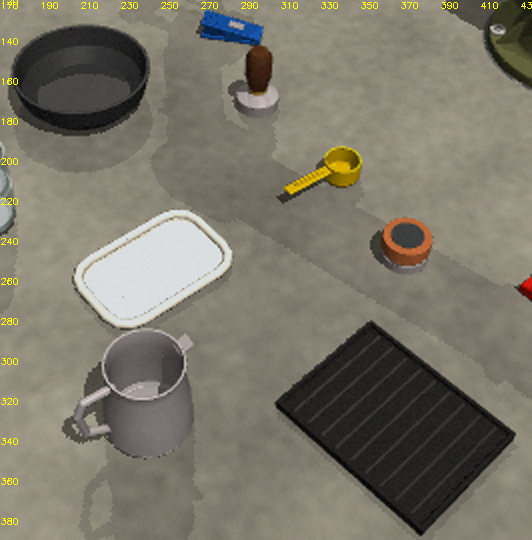

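```bash
cat > m.py <<'E'
from bench import *
from h import *
t=get_image("top"); s=get_image("scene")
def T(n,a,b):
    p,e=tri(t,a,s,b); print(n,(p*1000).round(1),"gap mm",round(e*1000,1))
    return p
E
python3 - <<'E'
from m import *
crop(t,205,235,50,40,12,"pics/a1.png");crop(s,350,220,50,45,12,"pics/a2.png")
crop(t,315,240,50,40,12,"pics/b1.png");crop(s,275,130,50,50,12,"pics/b2.png")
a=[cv2.imread(f"pics/{x}.png")for x in("a1","a2","b1","b2")]
a=[cv2.resize(cv2.copyMakeBorder(x,0,600-x.shape[0],0,0,0),(400,400)) for x in a]
#keep scale 8
cv2.imwrite("pics/ab.png",cv2.resize(np.vstack([np.hstack(a[:2]),np.hstack(a[2:])]),(600,600)))
E
```

```text
(no output)
```

View pics/ab.png

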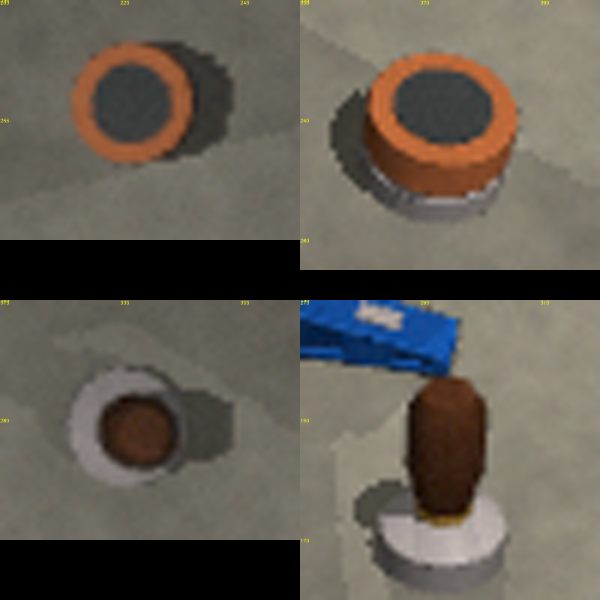

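Run:
```python
from m import *
lv=T("lev top",(226.4,251.75),(373.25,237.4))
f=T("tamper foot top",(335.6,260.6),(298.25,167))
T("tamper handle top",(337.75,261.25),(299.1,144.5))
for z in(.01,.015): print(plane(t,(335.6,260.6),z))
crop(t,150,265,50,35,8,"pics/a1.png");crop(s,420,245,60,50,8,"pics/a2.png")
crop(t,360,260,50,40,8,"pics/b1.png");crop(s,262,115,50,40,8,"pics/b2.png")
crop(t,255,222,50,55,8,"pics/c1.png");crop(s,302,180,60,50,8,"pics/c2.png")
def pad(x): x=cv2.imread(f"pics/{x}.png"); return cv2.copyMakeBorder(x,0,440-x.shape[0],0,480-x.shape[1],0)
cv2.imwrite("pics/cl.png",np.vstack([np.hstack([pad("a1"),pad("a2")]),np.hstack([pad("b1"),pad("b2")])])[:780,:960][:, :])
im=cv2.imread("pics/cl.png");cv2.imwrite("pics/cl.png",im[:, :].copy() if im.shape[1]<=800 else cv2.resize(im,(720,585)))
cv2.imwrite("pics/cc.png",np.hstack([pad("c1")[:,:400],pad("c2")[:,:400]]))
```

```text
lev top [434.4 142.1  34.2] gap mm 3.7
tamper foot top [ 415.3 -150.1   15.2] gap mm 3.0
tamper handle top [ 416.8 -147.5   89.7] gap mm 4.1
[ 0.41394869 -0.1496523   0.01      ]
[ 0.41412627 -0.14908526  0.015     ]
```

View pics/cl.png

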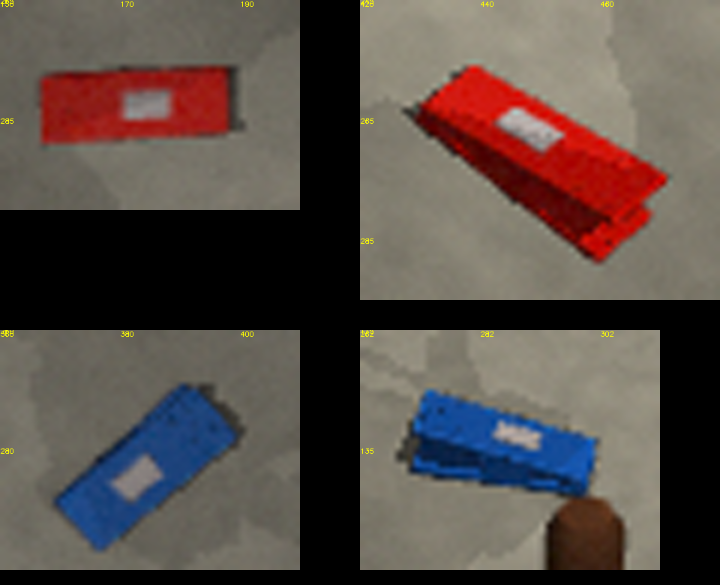

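View pics/cc.png

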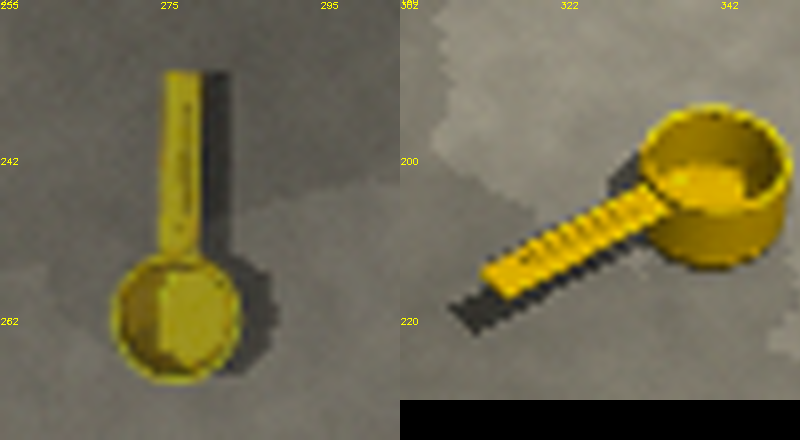

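Run:
```python
from m import *
crop(s,264,120,44,25,16,"pics/b3.png")
crop(t,365,262,40,40,14,"pics/b4.png")
```

```text
(no output)
```

View pics/b3.png

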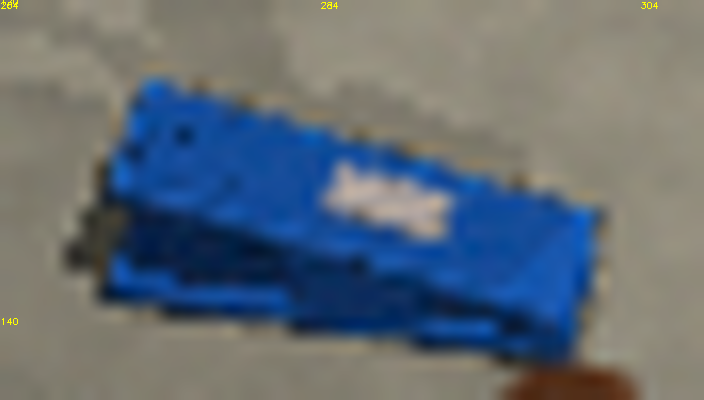

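View pics/b4.png

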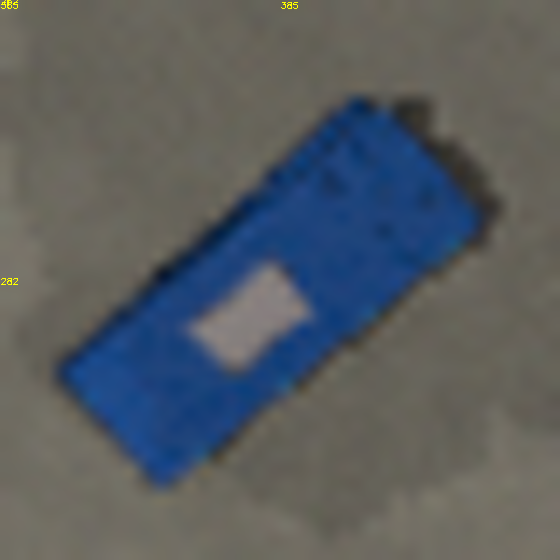

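Run:
```python
from m import *
from scipy.optimize import least_squares
def fit(nm,pts,x0):
    def f(p):
        c,sn=np.cos(p[3]),np.sin(p[3]); r=[]
        for im,l,uv in pts:
            r+=list(proj(im,(p[0]+c*l[0]-sn*l[1],p[1]+sn*l[0]+c*l[1],p[2]+l[2]))-uv)
        return r
    q=least_squares(f,x0); print(nm,(q.x[:3]*1000).round(1),"yaw",np.degrees(q.x[3]).round(1),"rms px",np.sqrt((q.fun**2).mean()).round(2))
J=lambda y:(.04,y,.011); H=lambda y:(-.04,y,.027)
# red: x toward -y; local y(+15) -> world +x
fit("red",[(t,H(.015),(156.25,277.1)),(t,J(.015),(187.9,275.75)),(t,J(-.015),(188.25,286.75)),(t,H(-.015),(156.6,288.4)),
 (s,H(-.015),(470.9,274.25)),(s,J(-.015),(438,255.6)),(s,J(.015),(429.25,262.6))],[.36,.28,0,-1.57])
# blue: x toward lower-left of top = -x,+y ; local y = rot90 -> (-,-)... near(+x,+y) side = -y
fit("blue",[(t,J(-.015),(368.8,288)),(t,J(.015),(376.3,296.4)),(t,H(-.015),(390.6,268.5)),(t,H(.015),(399.5,276.9)),
 (s,H(.015),(272.6,124.7)),(s,H(-.015),(270.7,131.7)),(s,J(.015),(300.9,132.7)),(s,J(-.015),(299.8,140.2))],[.36,-.28,0,2.3])
a=T("cup rim",(276.7,261.2),(341.06,199.3)); b=T("tip",(277.4,230.6),(313.7,214.9))
d=b-a; print("scoop yaw",np.degrees(np.arctan2(d[1],d[0])),np.linalg.norm(d), "tip off scoop 82mm")
# fixed
g=cv2.cvtColor(t["pixels"],cv2.COLOR_BGR2GRAY)
print(g[150,282],g[200,175],g[200,390],g[230,300])
hsv=cv2.cvtColor(t["pixels"],cv2.COLOR_BGR2HSV)
for nm,m,roi in(("mat",g<45,(130,155,90,80)),("rest",g>120,(250,125,65,80)),("bowl",g<52,(350,155,80,85))):
    x,y,w,h=roi; mm=np.zeros(g.shape,np.uint8); mm[y:y+h,x:x+w]=m[y:y+h,x:x+w]
    cs,_=cv2.findContours(mm,cv2.RETR_EXTERNAL,cv2.CHAIN_APPROX_NONE); c=max(cs,key=cv2.contourArea); print(nm,cv2.minAreaRect(c),cv2.minEnclosingCircle(c),cv2.boundingRect(c))
gs=cv2.cvtColor(s["pixels"],cv2.COLOR_BGR2GRAY)
crop(t,345,155,90,90,8,"pics/bw.png")
crop(t,250,125,65,80,7,"pics/rs.png")
crop(t,130,160,90,72,8,"pics/mt.png")
```

```text
red [350.4 287.   -3.1] yaw -86.3 rms px 0.43
blue [ 359.  -279.5   -1.7] yaw 133.9 rms px 0.46
cup rim [411.2   8.5  27.7] gap mm 2.7
tip [492.6   8.5  25.1] gap mm 1.9
scoop yaw -0.021415205812782338 0.08138613946254657 tip off scoop 82mm
161 46 52 93
mat ((175.2788543701172, 195.54110717773438), (50.726097106933594, 67.20206451416016), 83.55839538574219) ((174.83834838867188, 195.7661590576172), 41.07899856567383) (140, 167, 71, 58)
rest ((282.0, 167.0), (58.0, 40.0), 90.0) ((282.0, 167.0), 31.016223907470703) (262, 138, 41, 59)
bowl ((389.25006103515625, 197.25003051757812), (62.93250274658203, 60.81117630004883), 45.0) ((389.3205261230469, 197.40383911132812), 31.80976104736328) (359, 166, 63, 64)
```

View pics/mt.png

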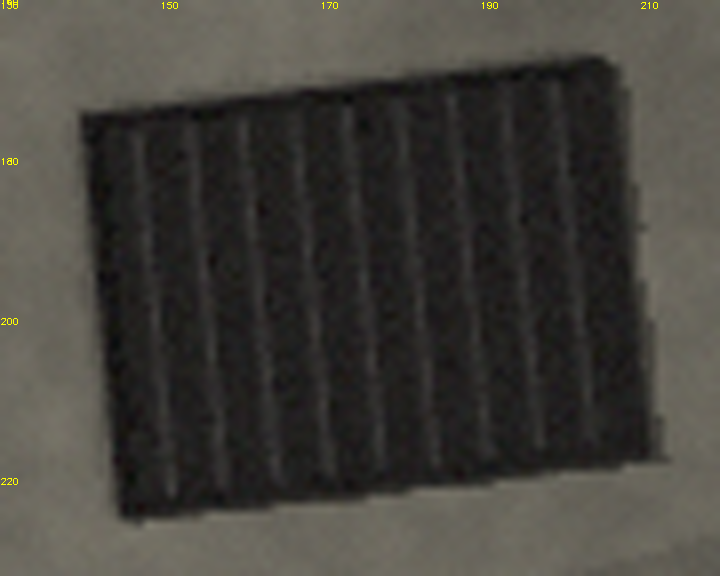

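View pics/rs.png

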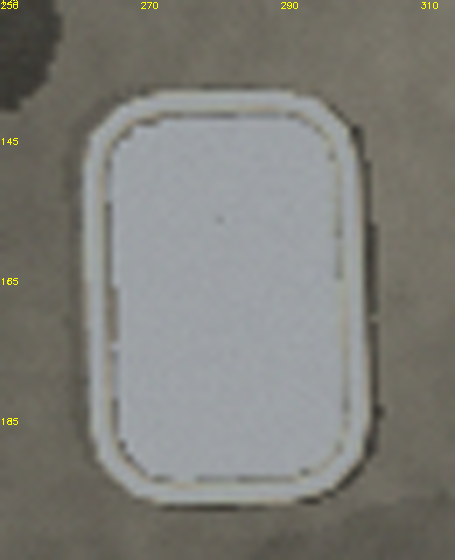

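View pics/bw.png

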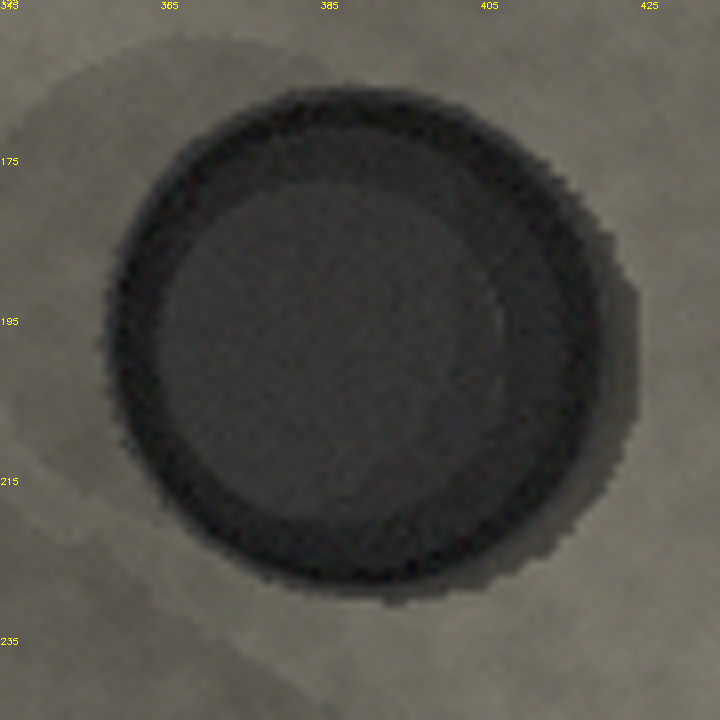

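Run:
```python
from m import *
from scipy.optimize import least_squares
def fit(nm,pts,x0):
    def f(p):
        c,sn=np.cos(p[3]),np.sin(p[3]); r=[]
        for im,l,uv in pts:
            r+=list(proj(im,(p[0]+c*l[0]-sn*l[1],p[1]+sn*l[0]+c*l[1],p[2]+l[2]))-uv)
        return r
    q=least_squares(f,x0); print(nm,(q.x[:3]*1000).round(1),"yaw",np.degrees(q.x[3]).round(1),"rms px",np.sqrt((q.fun**2).mean()).round(2))
o=lambda x,y:(130+(x+.5)/8-.5,160+(y+.5)/8-.5)
q=lambda x,y:(170+(x+.5)/2-.5,120+(y+.5)/2-.5)
fit("mat",[(t,(.07,.09,.01),o(80,112)),(t,(.07,-.09,.01),o(605,57)),(t,(-.07,-.09,.01),o(655,460)),(t,(-.07,.09,.01),o(122,522)),
 (s,(.07,-.09,.01),q(276,405)),(s,(-.07,-.09,.01),q(371,321)),(s,(-.07,.09,.01),q(515,436)),(s,(.07,.09,.01),q(421,534))],[.5,.2,0,0.])
r=T("rest",(282.1,167),(246.8,254.2))
w=[(250+x/7-.5,125+y/7-.5) for x,y in((85,160),(92,430),(357,160),(371,430))]
w=[plane(t,u,.012) for u in w]; d=w[0]-w[1]; e=w[2]-w[3]; print("rest yaw",np.degrees(np.arctan2([d[1],e[1]],[d[0],e[0]])), np.hypot(*(w[0]-w[2])[:2]), plane(t,(282.1,167),.012))
print("bowl",plane(t,(388.8,196.75),.05))
b=plane(t,(388.8,196.75),.05)
v=s["pixels"].copy(); v=cv2.resize(v,None,fx=3,fy=3)
A=np.linspace(0,2*np.pi,100)
def poly(pts,col): cv2.polylines(v,[np.array([(proj(s,p)+.5)*3 for p in pts]).astype(np.int32)],True,col,1)
poly([(b[0]+.086*np.cos(a),b[1]+.086*np.sin(a),.05) for a in A],(0,0,255))
r=plane(t,(282.1,167),.012); c,sn=np.cos(np.radians(1)),np.sin(np.radians(1))
for yw in (1,):
  poly([(r[0]+c*x-sn*y,r[1]+sn*x+c*y,.012) for x,y in((.08,.053),(.08,-.053),(-.08,-.053),(-.08,.053))],(0,0,255))
cv2.imwrite("pics/ov.png",v[380:900,480:920])
```

```text
mat [584.5 289.6  -4.5] yaw 7.7 rms px 0.49
rest [668.6  -0.8   1.5] gap mm 1.5
rest yaw [2.67036767 3.80494635] 0.10669641012885167 [ 6.66334268e-01 -3.64574443e-04  1.20000000e-02]
bowl [ 0.58611105 -0.28445059  0.05      ]
```

View pics/ov.png

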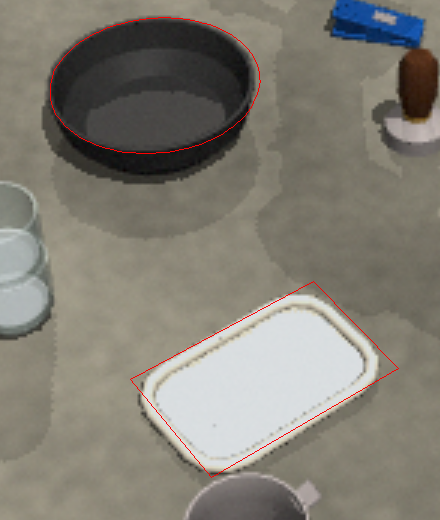

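```bash
cat > d.py <<'E'
import sys
from bench import *
from h import *
def go(x,y,z,jaw,st=None):
    st=st or get_state(); Rm=R.from_rotvec(st["tool_rot"]).as_matrix()
    ja=np.degrees(np.arctan2(Rm[1,2],Rm[0,2]))
    # desired: down tool with jaw angle (mod 180)
    dj=(jaw-ja+90)%180-90
    a=np.radians(ja+dj); X=np.array([0,0,-1.]);Z=np.array([np.cos(a),np.sin(a),0]);Y=np.cross(Z,X)
    rv=np.degrees(R.from_matrix(np.c_[X,Y,Z]@Rm.T).as_rotvec())
    d=(np.array([x,y,z])-st["position"])*100
    print("t",round(float(st["time"]),2),"pos",(st["position"]*1000).round(1),"jaw",round(ja,1),"j7",st["joint_positions"][6].round(2),"d_cm",d.round(2),"dist",np.linalg.norm(d).round(1),"rot",rv.round(1),"F",st["ft_force"].round(1),"w",round(st["grip_width"]*87,1))
a=[float(v) for v in sys.argv[1:5]]
go(*a)
E
python3 -m handwheel '[{"xyz":[1.4,3.4,0],"angular":[0,0,7]},{"xyz":[1.4,3.4,0],"angular":[0,0,7]},{"xyz":[1.4,3.4,0],"angular":[0,0,7]},{"xyz":[1.4,3.4,0],"angular":[0,0,7]},{"xyz":[1.4,3.4,0],"angular":[0,0,7]}]' 8.7 20
python3 d.py .4155 -.149 .22 0
```

```text
time: 1.12
position: [0.2909, -0.4409, 0.22]
tool_rot: [0.464, 1.521, -0.472]
ft_force: [-0.5, 0.6, 1.1]
grip_width: 0.998
t 1.12 pos [ 290.9 -440.9  220. ] jaw -34.2 j7 0.32 d_cm [12.46 29.19 -0.  ] dist 31.7 rot [ 0.3 -0.1 34.2] F [-0.5  0.6  1.1] w 86.9
```

```bash
python3 -m handwheel '[{"xyz":[1.5,3.6,0],"angular":[0,0,7]},{"xyz":[1.5,3.6,0],"angular":[0,0,7]},{"xyz":[1.5,3.6,0],"angular":[0,0,7]},{"xyz":[1.5,3.6,0],"angular":[0,0,7]},{"xyz":[1.5,3.6,0],"angular":[0,0,6]}]' >/dev/null
python3 -m handwheel '[{"xyz":[1.5,3.6,0],"angular":[0,0,0]},{"xyz":[1.5,3.6,0],"angular":[0,0,0]},{"xyz":[1.0,2.5,0],"angular":[0,0,0]},{"xyz":[0.5,1.2,0],"angular":[0,0,0]}]' >/dev/null
python3 d.py .4155 -.149 .16 0
```

```text
t 1.87 pos [ 415.7 -131.8  222.7] jaw 1.6 j7 0.35 d_cm [-0.02 -1.72 -6.27] dist 6.5 rot [ 0.7  0.4 -1.6] F [ 0.2 -1.   1. ] w 87.0
```

```bash
python3 -m handwheel '[{"xyz":[0,-1.7,-3],"angular":[0.7,0.4,-1.6]},{"xyz":[0,0,-3.5],"angular":[0,0,0]},{"xyz":[0,0,-3],"angular":[0,0,0]},{"xyz":[0,0,0],"angular":[0,0,0]}]' >/dev/null
python3 d.py .4155 -.149 .044 0
python3 - <<'E'
from m import *
crop(t,290,215,100,90,8,"pics/p1.png");crop(s,250,80,100,100,6,"pics/p2.png")
E
```

```text
t 2.2 pos [ 420.8 -143.6  129.4] jaw 0.6 j7 0.3 d_cm [-0.53 -0.54 -8.54] dist 8.6 rot [ 0.3  0.6 -0.6] F [-1.8  0.3 -0.8] w 87.2
```

View pics/p1.png

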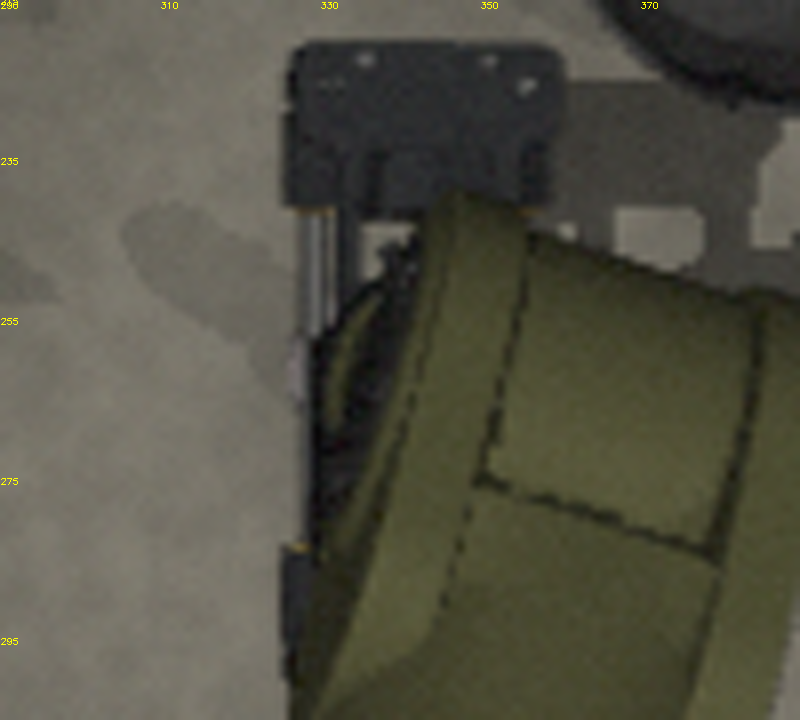

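View pics/p2.png

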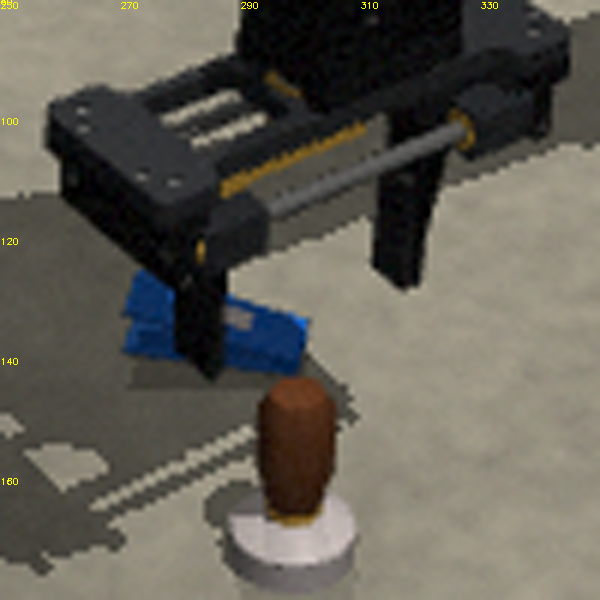

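```bash
python3 - <<'E'
from m import *
p=np.array([.4208,-.1436,.1294]); print(proj(s,p), proj(s,(.4208,-.1436,.088)),proj(s,(.4155,-.149,.088)))
E
python3 -m handwheel '[{"xyz":[-0.5,-0.5,0],"angular":[0.3,0.6,-0.6]},{"xyz":[0,0,-3],"angular":[0,0,0]},{"xyz":[0,0,-2.5],"angular":[0,0,0]},{"xyz":[0,0,0],"angular":[0,0,0]}]' >/dev/null
python3 d.py .4155 -.149 .044 0
```

```text
[300.14713649 132.7789611 ] [299.58040394 146.59281774] [299.97566109 144.61276265]
t 2.73 pos [ 426.  -155.3   88.7] jaw -0.2 j7 0.27 d_cm [-1.05  0.63 -4.47] dist 4.6 rot [0.8 1.3 0.3] F [-1.3  1.   0. ] w 87.4
```

```bash
python3 -m handwheel '[{"xyz":[-1.0,0.6,0],"angular":[0.8,1.3,0.3]},{"xyz":[0,0,0],"angular":[0,0,0]}]' >/dev/null
python3 d.py .4155 -.149 .044 0; python3 -c "
from bench import *
print(get_state()['joint_positions'].round(3))"
```

```text
t 2.9 pos [ 416.4 -150.5   91.2] jaw -0.0 j7 0.28 d_cm [-0.09  0.15 -4.72] dist 4.7 rot [0. 0. 0.] F [-0.2 -0.6 -0.7] w 86.9
[ 0.868  0.017 -0.58   2.082  0.011  1.045  0.281]
```

```bash
python3 -m handwheel '[{"xyz":[-0.1,0.1,-1.5],"angular":[0,0,0]},{"xyz":[0,0,-1.5],"angular":[0,0,0]},{"xyz":[0,0,0],"angular":[0,0,0]}]' >/dev/null
python3 d.py .4155 -.149 .044 0
```

```text
t 3.15 pos [ 420.3 -153.2   67. ] jaw -0.2 j7 0.25 d_cm [-0.48  0.42 -2.3 ] dist 2.4 rot [0.4 0.6 0.2] F [-1.4  0.1  0. ] w 87.0
```

```bash
python3 -m handwheel '[{"xyz":[-0.6,0.5,-1.2],"angular":[0.5,0.8,0.2]},{"xyz":[-0.2,0.15,-1.1],"angular":[0.1,0.2,0]},{"xyz":[0,0,0],"angular":[0,0,0]}]' >/dev/null
python3 d.py .4155 -.149 .044 0
```

```text
t 3.4 pos [ 414.7 -148.2   46.6] jaw -0.1 j7 0.24 d_cm [ 0.08 -0.08 -0.26] dist 0.3 rot [-0.  -0.1  0.1] F [-0.   0.3  0.2] w 86.9
```

Aligned on the tamper handle; gripping.

```bash
python3 -m handwheel '[{"xyz":[0.1,-0.1,-0.1],"angular":[0,0,0]},{"xyz":[0,0,0],"angular":[0,0,0]},{"xyz":[0,0,0],"angular":[0,0,0]},{"xyz":[0,0,0],"angular":[0,0,0]},{"xyz":[0,0,0],"angular":[0,0,0]}]' 2 35
python3 -m handwheel '[{"xyz":[0,0,0],"angular":[0,0,0]},{"xyz":[0,0,0],"angular":[0,0,0]},{"xyz":[0,0,0.8],"angular":[0,0,0]},{"xyz":[0,0,0.8],"angular":[0,0,0]},{"xyz":[0,0,0],"angular":[0,0,0]}]'
python3 d.py .4155 -.149 .044 0
```

```text
time: 3.82
position: [0.4168, -0.1496, 0.0465]
tool_rot: [0.001, 1.572, -0.001]
ft_force: [0.0, -0.4, 0.6]
grip_width: 0.709
time: 4.23
position: [0.4166, -0.1494, 0.0641]
tool_rot: [0.001, 1.572, -0.001]
ft_force: [-0.1, -0.4, -1.2]
grip_width: 0.366
t 4.23 pos [ 416.6 -149.4   64.1] jaw -0.1 j7 0.25 d_cm [-0.11  0.04 -2.01] dist 2.0 rot [-0.  -0.1  0.1] F [-0.1 -0.4 -1.2] w 31.9
```

```bash
python3 -m handwheel '[{"xyz":[0,0,0],"angular":[0,0,0]},{"xyz":[0,0,0],"angular":[0,0,0]}]'
python3 - <<'E'
from m import *
crop(s,250,80,100,100,6,"pics/p3.png")
E
```

```text
time: 4.4
position: [0.4162, -0.1494, 0.0643]
tool_rot: [0.001, 1.572, -0.001]
ft_force: [-0.4, -0.1, -4.4]
grip_width: 0.363
```

View pics/p3.png

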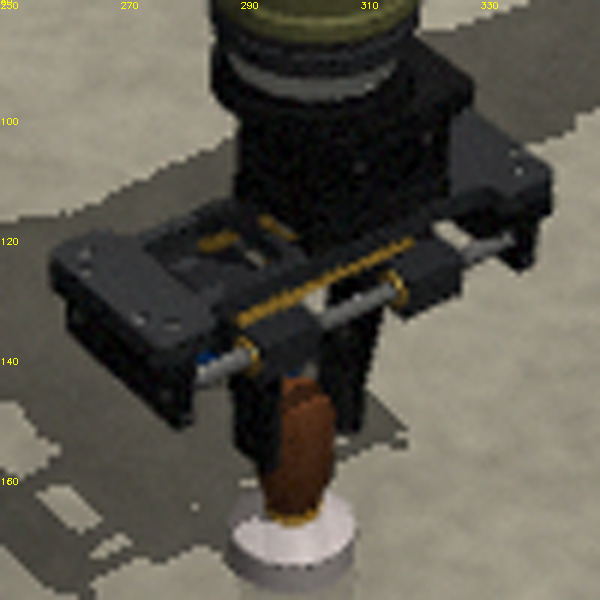

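```bash
python3 -m handwheel '[{"xyz":[0,0,0],"angular":[0,0,0]},{"xyz":[0,0,0],"angular":[0,0,0]},{"xyz":[0,0,0],"angular":[0,0,0]}]' 6
python3 -m handwheel '[{"xyz":[0,0,-0.7],"angular":[0,0,0]},{"xyz":[0,0,-0.7],"angular":[0,0,0]},{"xyz":[0,0,-0.6],"angular":[0,0,0]},{"xyz":[0,0,0],"angular":[0,0,0]}]' 
python3 d.py .4155 -.149 .044 0
```

```text
time: 4.75
position: [0.4163, -0.1495, 0.0643]
tool_rot: [0.001, 1.573, -0.001]
ft_force: [0.7, -1.0, -0.5]
grip_width: 0.513
time: 5.08
position: [0.4174, -0.1499, 0.043]
tool_rot: [0.0, 1.57, -0.002]
ft_force: [-0.4, 0.5, -0.5]
grip_width: 0.677
t 5.08 pos [ 417.4 -149.9   43. ] jaw -0.1 j7 0.23 d_cm [-0.19  0.09  0.1 ] dist 0.2 rot [0.1 0.  0.1] F [-0.4  0.5 -0.5] w 58.9
```

```bash
python3 -m handwheel '[{"xyz":[0,0,0],"angular":[0,0,0]},{"xyz":[0,0,0],"angular":[0,0,0]},{"xyz":[0,0,0],"angular":[0,0,0]},{"xyz":[0,0,0],"angular":[0,0,0]},{"xyz":[0,0,0],"angular":[0,0,0]}]' 2 35
python3 -m handwheel '[{"xyz":[0,0,0],"angular":[0,0,0]},{"xyz":[0,0,0],"angular":[0,0,0]},{"xyz":[0,0,0],"angular":[0,0,0]}]'
python3 -m handwheel '[{"xyz":[0,0,1],"angular":[0,0,0]},{"xyz":[0,0,1],"angular":[0,0,0]},{"xyz":[0,0,2],"angular":[0,0,0]}]'
python3 d.py .5895 .245 .15 7.7
```

```text
time: 5.5
position: [0.4167, -0.1494, 0.0421]
tool_rot: [0.001, 1.573, -0.001]
ft_force: [-3.5, 0.6, 3.4]
grip_width: 0.397
time: 5.75
position: [0.4161, -0.1494, 0.0421]
tool_rot: [0.001, 1.573, -0.001]
ft_force: [-0.6, -0.2, -0.6]
grip_width: 0.367
time: 6.0
position: [0.4117, -0.1474, 0.0797]
tool_rot: [0.005, 1.582, 0.004]
ft_force: [-1.4, -0.3, -4.4]
grip_width: 0.371
t 6.0 pos [ 411.7 -147.4   79.7] jaw -0.0 j7 0.27 d_cm [17.78 39.24  7.03] dist 43.6 rot [-0.3 -0.7  7.7] F [-1.4 -0.3 -4.4] w 32.2
```

```bash
python3 -m handwheel '[{"xyz":[1.5,0,2.5],"angular":[0,-0.7,0.8]},{"xyz":[2.5,1.5,2],"angular":[0,0,0.8]},{"xyz":[2.5,2.5,1],"angular":[0,0,0.8]},{"xyz":[2,3.2,0],"angular":[0,0,0.8]},{"xyz":[2,3.2,0],"angular":[0,0,0.8]}]'
python3 -m handwheel '[{"xyz":[1.5,3.4,0],"angular":[0,0,0.8]},{"xyz":[1.5,3.4,0],"angular":[0,0,0.8]},{"xyz":[1.5,3.4,0],"angular":[0,0,0.8]},{"xyz":[1,3.4,0],"angular":[0,0,0.8]},{"xyz":[1,3.4,0],"angular":[0,0,0.8]}]'
python3 d.py .5895 .245 .15 7.7
```

```text
time: 6.42
position: [0.5163, -0.0509, 0.1441]
tool_rot: [-0.044, 1.567, 0.038]
ft_force: [0.4, 0.0, -4.3]
grip_width: 0.366
time: 6.83
position: [0.5863, 0.124, 0.1491]
tool_rot: [-0.096, 1.559, 0.088]
ft_force: [0.3, -0.2, -4.4]
grip_width: 0.371
t 6.83 pos [586.3 124.  149.1] jaw 6.7 j7 -0.33 d_cm [ 0.32 12.1   0.09] dist 12.1 rot [0.2 0.6 1. ] F [ 0.3 -0.2 -4.4] w 32.3
```

```bash
python3 -m handwheel '[{"xyz":[0.3,3.5,0],"angular":[0.2,0.6,1]},{"xyz":[0,3.5,0],"angular":[0,0,0]},{"xyz":[0,2.5,0],"angular":[0,0,0]},{"xyz":[0,1.5,-1.5],"angular":[0,0,0]},{"xyz":[0,0,-2],"angular":[0,0,0]}]'
python3 d.py .5895 .245 .05 7.7
```

```text
time: 7.25
position: [0.5908, 0.2516, 0.1208]
tool_rot: [-0.105, 1.561, 0.122]
ft_force: [-0.5, 1.1, -4.7]
grip_width: 0.366
t 7.25 pos [590.8 251.6 120.8] jaw 8.3 j7 -0.54 d_cm [-0.13 -0.66 -7.08] dist 7.1 rot [-0.7  0.3 -0.6] F [-0.5  1.1 -4.7] w 31.8
```

```bash
python3 -m handwheel '[{"xyz":[-0.1,-0.7,-2],"angular":[-0.7,0.3,-0.6]},{"xyz":[0,0,-2],"angular":[0,0,0]},{"xyz":[0,0,-0.8],"angular":[0,0,0]},{"xyz":[0,0,0],"angular":[0,0,0]}]'
python3 d.py .5895 .245 .05 7.7
python3 - <<'E'
from m import *
crop(s,290,230,150,160,5,"pics/p4.png")
E
```

```text
time: 7.58
position: [0.5867, 0.242, 0.0669]
tool_rot: [-0.11, 1.576, 0.101]
ft_force: [-0.1, -0.5, -4.0]
grip_width: 0.368
t 7.58 pos [586.7 242.   66.9] jaw 7.7 j7 -0.57 d_cm [ 0.28  0.3  -1.69] dist 1.7 rot [ 0.4 -0.4  0. ] F [-0.1 -0.5 -4. ] w 32.1
```

View pics/p4.png

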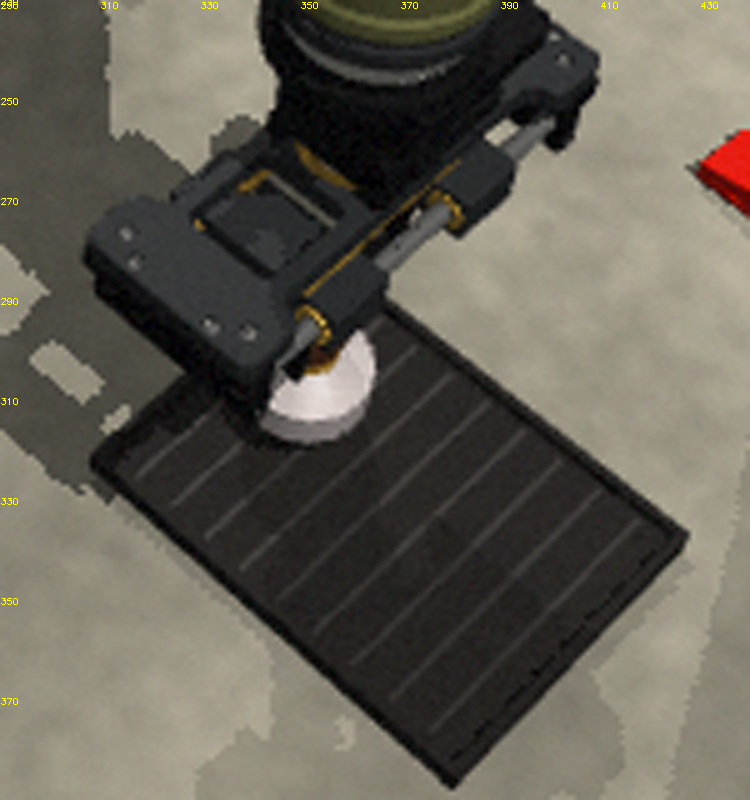

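```bash
python3 -m handwheel '[{"xyz":[0.25,0.3,-0.6],"angular":[0.4,-0.4,0]},{"xyz":[0,0,-0.5],"angular":[0,0,0]},{"xyz":[0,0,0],"angular":[0,0,0]}]'
python3 d.py .5895 .245 .05 7.7
```

```text
time: 7.93
position: [0.5933, 0.2448, 0.0603]
tool_rot: [-0.1, 1.56, 0.105]
ft_force: [-0.6, -0.3, -4.4]
grip_width: 0.369
t 7.93 pos [593.3 244.8  60.3] jaw 7.5 j7 -0.58 d_cm [-0.38  0.02 -1.03] dist 1.1 rot [-0.2  0.5  0.2] F [-0.6 -0.3 -4.4] w 32.1
```

```bash
python3 -m handwheel '[{"xyz":[-0.3,0,-0.5],"angular":[-0.1,0.3,0]},{"xyz":[0,0,0],"angular":[0,0,0]},{"xyz":[0,0,-0.3],"angular":[0,0,0]},{"xyz":[0,0,0],"angular":[0,0,0]}]'
python3 d.py .5895 .245 .05 7.7
```

```text
time: 8.27
position: [0.5911, 0.2447, 0.0531]
tool_rot: [-0.101, 1.563, 0.103]
ft_force: [-1.1, -0.9, -5.2]
grip_width: 0.372
t 8.27 pos [591.1 244.7  53.1] jaw 7.4 j7 -0.59 d_cm [-0.16  0.03 -0.31] dist 0.4 rot [-0.1  0.3  0.3] F [-1.1 -0.9 -5.2] w 32.4
```

Run:
```python
from m import *
crop(s,300,250,100,90,8,"pics/p5.png")
```

```text
(no output)
```

View pics/p5.png

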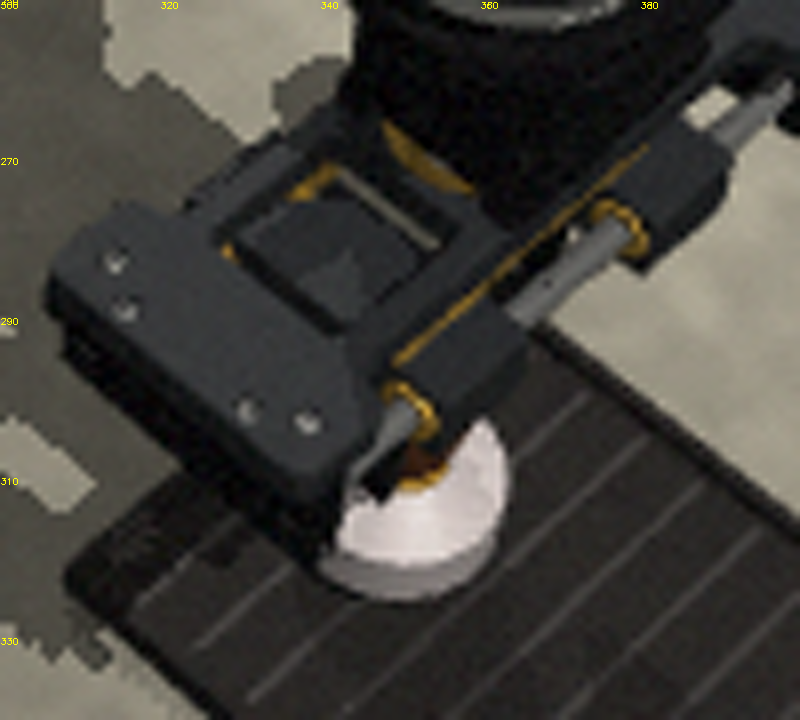

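```bash
python3 -m handwheel '[{"xyz":[0,0,-0.3],"angular":[0,0,0]},{"xyz":[0,0,0],"angular":[0,0,0]},{"xyz":[0,0,-0.3],"angular":[0,0,0]},{"xyz":[0,0,0],"angular":[0,0,0]}]'
python3 d.py .5895 .245 .05 7.7
python3 - <<'E'
from m import *
crop(s,300,250,100,90,8,"pics/p6.png")
E
```

```text
time: 8.7
position: [0.5924, 0.2459, 0.0483]
tool_rot: [-0.1, 1.56, 0.104]
ft_force: [0.1, -0.1, -4.1]
grip_width: 0.362
t 8.7 pos [592.4 245.9  48.3] jaw 7.5 j7 -0.59 d_cm [-0.29 -0.09  0.17] dist 0.3 rot [-0.2  0.5  0.2] F [ 0.1 -0.1 -4.1] w 31.5
```

View pics/p6.png

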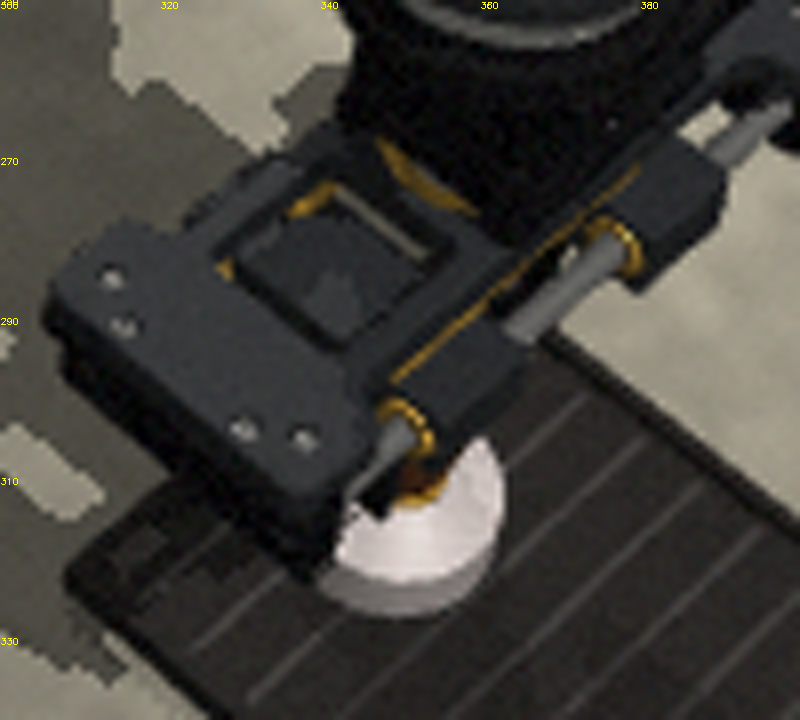

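```bash
python3 -m handwheel '[{"xyz":[-0.2,0,-0.2],"angular":[0,0.3,0]},{"xyz":[0,0,0],"angular":[0,0,0]}]'
python3 -m handwheel '[{"xyz":[0,0,-0.2],"angular":[0,0,0]},{"xyz":[0,0,0],"angular":[0,0,0]}]'
```

```text
time: 8.97
position: [0.5924, 0.2458, 0.0484]
tool_rot: [-0.099, 1.561, 0.104]
ft_force: [0.7, 0.9, -3.6]
grip_width: 0.368
time: 9.13
position: [0.5927, 0.2463, 0.0482]
tool_rot: [-0.099, 1.56, 0.104]
ft_force: [0.3, 0.1, -4.2]
grip_width: 0.37
```

```bash
python3 -m handwheel '[{"xyz":[-0.3,0,-0.4],"angular":[0,0.4,0]},{"xyz":[0,0,-0.3],"angular":[0,0,0]}]'
python3 d.py .5895 .245 .05 7.7
```

```text
time: 9.3
position: [0.5926, 0.2466, 0.0477]
tool_rot: [-0.099, 1.561, 0.103]
ft_force: [-8.5, -4.7, 19.3]
grip_width: 0.367
t 9.3 pos [592.6 246.6  47.7] jaw 7.4 j7 -0.59 d_cm [-0.31 -0.16  0.23] dist 0.4 rot [-0.1  0.4  0.3] F [-8.5 -4.7 19.3] w 31.9
```

```bash
python3 -m handwheel '[{"xyz":[0,0,0.1],"angular":[0,0,0]},{"xyz":[0,0,0],"angular":[0,0,0]},{"xyz":[0,0,0],"angular":[0,0,0]},{"xyz":[0,0,0],"angular":[0,0,0]},{"xyz":[0,0,0],"angular":[0,0,0]}]' 8.7
python3 d.py .5895 .245 .05 7.7
python3 - <<'E'
from m import *
crop(s,300,250,100,90,8,"pics/p7.png")
E
```

```text
time: 9.72
position: [0.5936, 0.2478, 0.0504]
tool_rot: [-0.098, 1.558, 0.104]
ft_force: [0.4, 0.7, -0.3]
grip_width: 0.66
t 9.72 pos [593.6 247.8  50.4] jaw 7.4 j7 -0.59 d_cm [-0.41 -0.28 -0.04] dist 0.5 rot [-0.2  0.6  0.3] F [ 0.4  0.7 -0.3] w 57.4
```

View pics/p7.png

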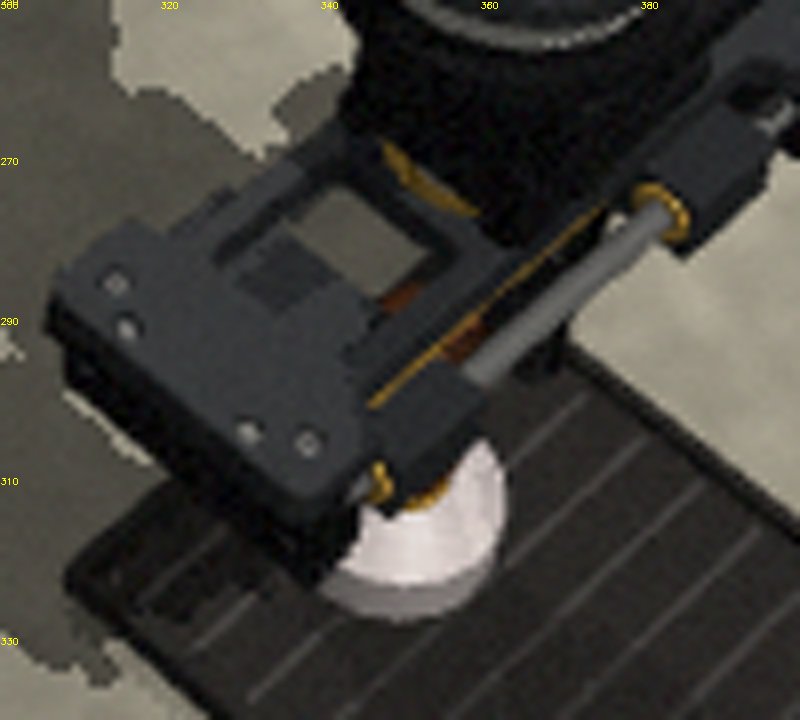

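```bash
python3 -m handwheel '[{"xyz":[-0.2,-0.1,1.5],"angular":[0,0,0]},{"xyz":[0,0,2.5],"angular":[0,0,0]},{"xyz":[0,0,3],"angular":[0,0,0]},{"xyz":[0,0,3],"angular":[0,0,0]}]' 
python3 d.py .434 .142 .10 5
python3 - <<'E'
from m import *
crop(s,300,250,130,120,6,"pics/p8.png")
E
```

```text
time: 10.15
position: [0.5852, 0.2437, 0.1469]
tool_rot: [-0.102, 1.574, 0.102]
ft_force: [1.0, 1.1, 0.9]
grip_width: 0.982
t 10.15 pos [585.2 243.7 146.9] jaw 7.5 j7 -0.54 d_cm [-15.12 -10.17  -4.69] dist 18.8 rot [ 0.  -0.3 -2.5] F [1.  1.1 0.9] w 85.4
```

View pics/p8.png

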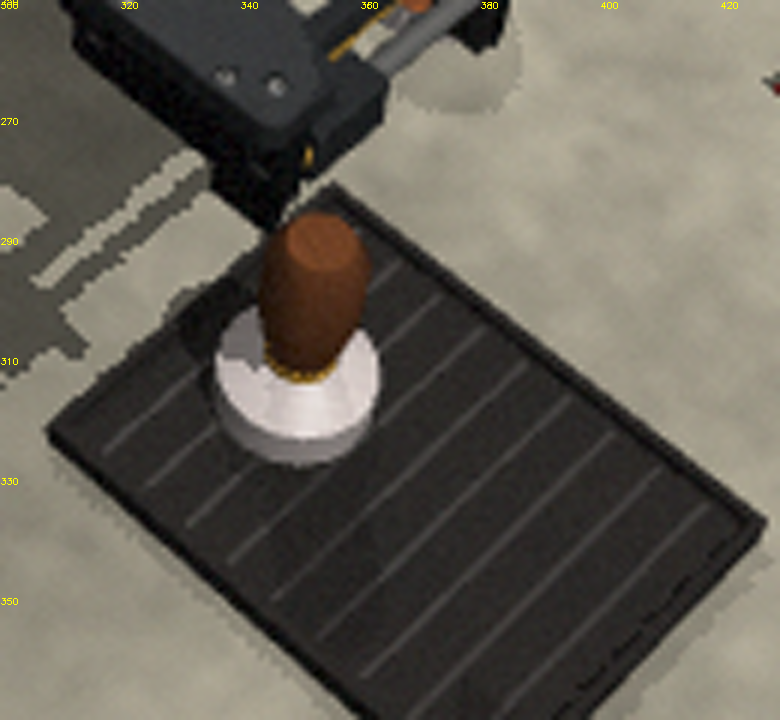

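Tamper stands upright on the mat (foot near px 349,312), inside the edge. Now the leveller.

```bash
python3 -m handwheel '[{"xyz":[-3,-2,0],"angular":[0,0,-0.5]},{"xyz":[-3,-2,0],"angular":[0,0,-0.5]},{"xyz":[-3,-2,0],"angular":[0,0,-0.5]},{"xyz":[-3,-2,-1],"angular":[0,0,-0.5]},{"xyz":[-2,-1.5,-1.5],"angular":[0,0,0]}]' 8.7
python3 -m handwheel '[{"xyz":[-1,-0.7,-2],"angular":[0,0,0]},{"xyz":[0,0,-0.5],"angular":[0,0,0]},{"xyz":[0,0,0],"angular":[0,0,0]}]' 8.7
python3 d.py .434 .142 .045 5
```

```text
time: 10.67
position: [0.4483, 0.1549, 0.1289]
tool_rot: [-0.066, 1.56, 0.087]
ft_force: [-0.1, 0.4, -0.1]
grip_width: 1.001
time: 10.92
position: [0.4327, 0.1422, 0.1019]
tool_rot: [-0.069, 1.562, 0.077]
ft_force: [0.3, 0.0, 0.3]
grip_width: 0.999
t 10.92 pos [432.7 142.2 101.9] jaw 5.3 j7 -0.3 d_cm [ 0.13 -0.02 -5.69] dist 5.7 rot [-0.3  0.4 -0.3] F [0.3 0.  0.3] w 86.9
```

```bash
python3 -m handwheel '[{"xyz":[-0.1,0,-2],"angular":[-0.3,0.4,-0.3]},{"xyz":[-0.2,-0.1,-2],"angular":[0,0.3,0]},{"xyz":[-0.2,-0.1,-1.5],"angular":[0,0.2,0]},{"xyz":[0,0,0],"angular":[0,0,0]}]' 8.7
python3 d.py .434 .142 .008 5
```

```text
time: 11.25
position: [0.4342, 0.1444, 0.0503]
tool_rot: [-0.067, 1.569, 0.073]
ft_force: [-0.2, -0.4, -0.6]
grip_width: 1.005
t 11.25 pos [434.2 144.4  50.3] jaw 5.1 j7 -0.39 d_cm [-0.02 -0.24 -4.23] dist 4.2 rot [-0.2  0.  -0.1] F [-0.2 -0.4 -0.6] w 87.4
```

```bash
python3 -m handwheel '[{"xyz":[-0.2,-0.3,-1.5],"angular":[-0.2,0.2,0]},{"xyz":[-0.2,-0.1,-1.4],"angular":[0,0.2,0]},{"xyz":[-0.1,0,-1],"angular":[0,0,0]},{"xyz":[0,0,0],"angular":[0,0,0]}]' 8.7
python3 d.py .434 .142 .008 5
python3 - <<'E'
from m import *
crop(s,320,190,100,80,7,"pics/p9.png")
E
```

```text
time: 11.58
position: [0.4359, 0.146, 0.0149]
tool_rot: [-0.067, 1.569, 0.077]
ft_force: [0.0, -0.2, 0.6]
grip_width: 1.0
t 11.58 pos [435.9 146.   14.9] jaw 5.3 j7 -0.45 d_cm [-0.19 -0.4  -0.69] dist 0.8 rot [-0.4  0.  -0.3] F [ 0.  -0.2  0.6] w 87.0
```

View pics/p9.png

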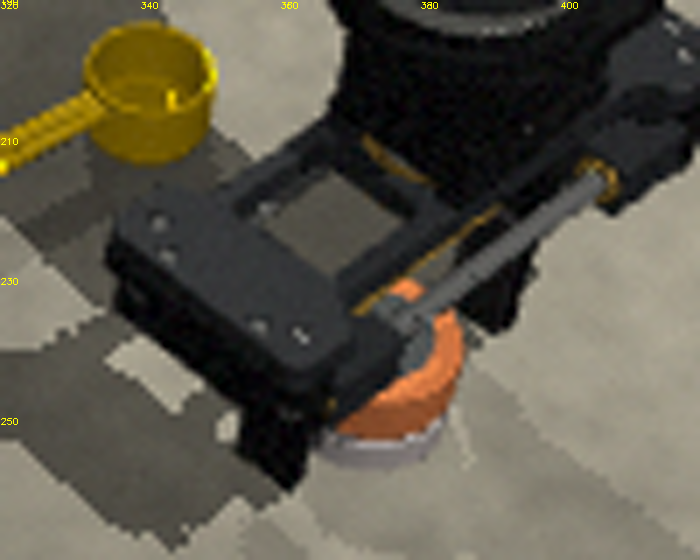

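```bash
python3 -m handwheel '[{"xyz":[-0.3,-0.6,-0.8],"angular":[-0.4,0,-0.3]},{"xyz":[0,0,0],"angular":[0,0,0]}]' 8.7
python3 d.py .434 .142 .008 5
python3 -m handwheel '[{"xyz":[0,0,0],"angular":[0,0,0]},{"xyz":[0,0,0],"angular":[0,0,0]},{"xyz":[0,0,0],"angular":[0,0,0]},{"xyz":[0,0,0],"angular":[0,0,0]},{"xyz":[0,0,0],"angular":[0,0,0]}]' 4.5 35
python3 -m handwheel '[{"xyz":[0,0,0],"angular":[0,0,0]},{"xyz":[0,0,0],"angular":[0,0,0]}]'
python3 d.py .434 .142 .008 5
```

```text
time: 11.85
position: [0.4357, 0.1406, 0.0095]
tool_rot: [-0.069, 1.564, 0.068]
ft_force: [-1.2, -0.3, -0.4]
grip_width: 1.001
t 11.85 pos [435.7 140.6   9.5] jaw 5.0 j7 -0.46 d_cm [-0.17  0.14 -0.15] dist 0.3 rot [0.  0.3 0. ] F [-1.2 -0.3 -0.4] w 87.1
time: 12.27
position: [0.4371, 0.1404, 0.0111]
tool_rot: [-0.069, 1.561, 0.066]
ft_force: [0.2, 0.3, 0.2]
grip_width: 0.706
time: 12.43
position: [0.4363, 0.1402, 0.0111]
tool_rot: [-0.069, 1.562, 0.066]
ft_force: [0.1, -0.4, -0.1]
grip_width: 0.608
t 12.43 pos [436.3 140.2  11.1] jaw 4.9 j7 -0.46 d_cm [-0.23  0.18 -0.31] dist 0.4 rot [0.1 0.4 0.1] F [ 0.1 -0.4 -0.1] w 52.9
```

```bash
python3 -m handwheel '[{"xyz":[0,0,0],"angular":[0,0,0]},{"xyz":[0,0,1],"angular":[0,0,0]},{"xyz":[0,0,1.5],"angular":[0,0,0]},{"xyz":[0,0,2],"angular":[0,0,0]},{"xyz":[0,0,1],"angular":[0,0,0]}]'
python3 d.py .578 .335 .07 7.7
```

```text
time: 12.85
position: [0.4317, 0.1397, 0.0653]
tool_rot: [-0.07, 1.572, 0.068]
ft_force: [0.7, 0.9, -3.4]
grip_width: 0.614
t 12.85 pos [431.7 139.7  65.3] jaw 5.0 j7 -0.36 d_cm [14.63 19.53  0.47] dist 24.4 rot [ 0.1 -0.1  2.7] F [ 0.7  0.9 -3.4] w 53.5
```

```bash
python3 -m handwheel '[{"xyz":[0.5,3,0.5],"angular":[0,0,0.5]},{"xyz":[0.5,3.5,0],"angular":[0,0,0.5]},{"xyz":[0.5,3.5,0],"angular":[0,0,0.5]},{"xyz":[0.5,3.5,0],"angular":[0,0,0.5]},{"xyz":[0.5,3,0],"angular":[0,0,0.7]}]'
python3 -m handwheel '[{"xyz":[2,2,0],"angular":[0,0,0]},{"xyz":[3,1,0],"angular":[0,0,0]},{"xyz":[3,0,0],"angular":[0,0,0]},{"xyz":[2,0,0],"angular":[0,0,0]},{"xyz":[1,0,0],"angular":[0,0,0]}]'
python3 d.py .578 .335 .04 7.7
```

```text
time: 13.27
position: [0.4603, 0.2983, 0.0737]
tool_rot: [-0.101, 1.565, 0.081]
ft_force: [0.7, -0.9, -3.8]
grip_width: 0.604
time: 13.68
position: [0.5681, 0.3411, 0.0729]
tool_rot: [-0.109, 1.568, 0.099]
ft_force: [0.4, 0.1, -3.5]
grip_width: 0.612
t 13.68 pos [568.1 341.1  72.9] jaw 7.6 j7 -0.76 d_cm [ 0.99 -0.61 -3.29] dist 3.5 rot [0.4 0.  0.1] F [ 0.4  0.1 -3.5] w 53.2
```

```bash
python3 -m handwheel '[{"xyz":[1,-0.7,-1],"angular":[0.4,0,0]},{"xyz":[0,0,-1.5],"angular":[0,0,0]},{"xyz":[0,0,-1],"angular":[0,0,0]},{"xyz":[0,0,0],"angular":[0,0,0]}]'
python3 d.py .578 .335 .017 7.7
python3 - <<'E'
from m import *
crop(s,300,240,140,140,5,"pics/p10.png")
E
```

```text
time: 14.02
position: [0.5804, 0.3304, 0.0325]
tool_rot: [-0.1, 1.57, 0.1]
ft_force: [-1.7, -0.9, -4.4]
grip_width: 0.615
t 14.02 pos [580.4 330.4  32.5] jaw 7.3 j7 -0.75 d_cm [-0.24  0.46 -1.55] dist 1.6 rot [ 0.  -0.1  0.4] F [-1.7 -0.9 -4.4] w 53.5
```

View pics/p10.png

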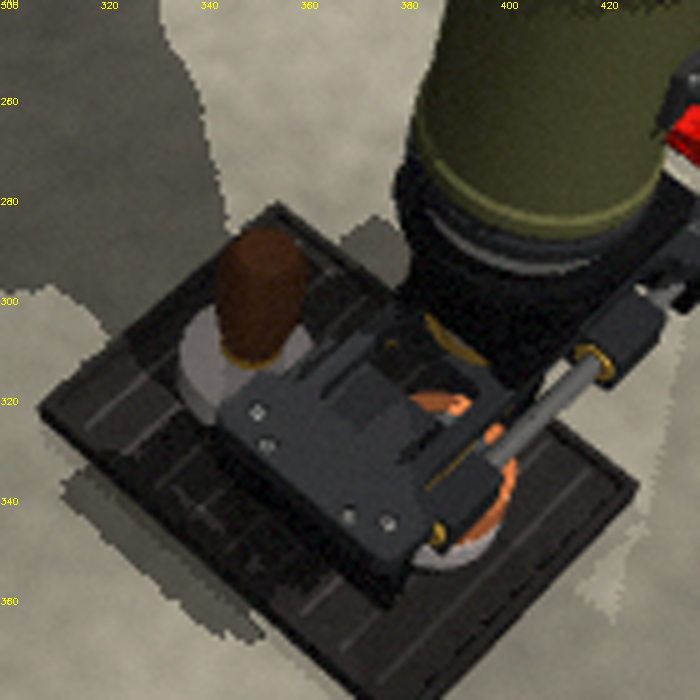

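```bash
python3 -m handwheel '[{"xyz":[-0.3,0.7,-0.7],"angular":[0,0,0.4]},{"xyz":[0,0,0],"angular":[0,0,0]},{"xyz":[0,0,-0.5],"angular":[0,0,0]},{"xyz":[0,0,0],"angular":[0,0,0]}]'
python3 d.py .578 .335 .017 7.7
```

```text
time: 14.45
position: [0.5752, 0.3416, 0.0233]
tool_rot: [-0.107, 1.567, 0.112]
ft_force: [-1.0, -0.7, -4.3]
grip_width: 0.614
t 14.45 pos [575.2 341.6  23.3] jaw 8.0 j7 -0.76 d_cm [ 0.28 -0.66 -0.63] dist 1.0 rot [-0.2  0.  -0.3] F [-1.  -0.7 -4.3] w 53.4
```

```bash
python3 -m handwheel '[{"xyz":[0.3,-0.6,-0.3],"angular":[-0.2,0,-0.3]},{"xyz":[0,0,0],"angular":[0,0,0]},{"xyz":[0,0,-0.3],"angular":[0,0,0]},{"xyz":[0,0,0],"angular":[0,0,0]}]'
python3 d.py .578 .335 .017 7.7
```

```text
time: 14.78
position: [0.5787, 0.3356, 0.0177]
tool_rot: [-0.106, 1.566, 0.105]
ft_force: [-0.3, -0.4, -3.6]
grip_width: 0.614
t 14.78 pos [578.7 335.6  17.7] jaw 7.7 j7 -0.76 d_cm [-0.07 -0.06 -0.07] dist 0.1 rot [ 0.   0.1 -0. ] F [-0.3 -0.4 -3.6] w 53.4
```

```bash
python3 -m handwheel '[{"xyz":[0,0,-0.3],"angular":[0,0,0]},{"xyz":[0,0,0],"angular":[0,0,0]}]'
```

```text
time: 14.95
position: [0.5795, 0.3363, 0.0181]
tool_rot: [-0.106, 1.564, 0.105]
ft_force: [-0.1, -0.1, -3.2]
grip_width: 0.61
```

```bash
python3 -m handwheel '[{"xyz":[0,0,-0.4],"angular":[0,0,0]}]'
python3 -m handwheel '[{"xyz":[0,0,-0.4],"angular":[0,0,0]}]'
```

```text
time: 15.03
position: [0.5803, 0.337, 0.0169]
tool_rot: [-0.105, 1.562, 0.105]
ft_force: [-7.5, -6.7, 31.1]
grip_width: 0.611
time: 15.12
position: [0.5803, 0.3369, 0.0169]
tool_rot: [-0.106, 1.562, 0.103]
ft_force: [-10.8, -9.3, 30.4]
grip_width: 0.616
```

Contact. Release and lift.

```bash
python3 -m handwheel '[{"xyz":[0,0,0.1],"angular":[0,0,0]},{"xyz":[0,0,0],"angular":[0,0,0]},{"xyz":[0,0,0],"angular":[0,0,0]},{"xyz":[0,0,0],"angular":[0,0,0]},{"xyz":[0,0,0],"angular":[0,0,0]}]' 8.7
python3 -m handwheel '[{"xyz":[0,0,1],"angular":[0,0,0]},{"xyz":[0,0,2],"angular":[0,0,0]},{"xyz":[0,0,3],"angular":[0,0,0]},{"xyz":[0,0,3],"angular":[0,0,0]}]' 
python3 d.py .3505 .287 .10 3.7
python3 - <<'E'
from m import *
crop(s,300,240,140,140,5,"pics/p11.png")
E
```

```text
time: 15.53
position: [0.5828, 0.3388, 0.0212]
tool_rot: [-0.104, 1.556, 0.105]
ft_force: [-0.1, 0.0, -0.5]
grip_width: 0.906
time: 15.87
position: [0.5777, 0.3349, 0.1057]
tool_rot: [-0.109, 1.571, 0.101]
ft_force: [0.1, 1.3, 0.4]
grip_width: 0.998
t 15.87 pos [577.7 334.9 105.7] jaw 7.7 j7 -0.72 d_cm [-22.72  -4.79  -0.57] dist 23.2 rot [ 0.3 -0.1 -4. ] F [0.1 1.3 0.4] w 86.8
```

View pics/p11.png

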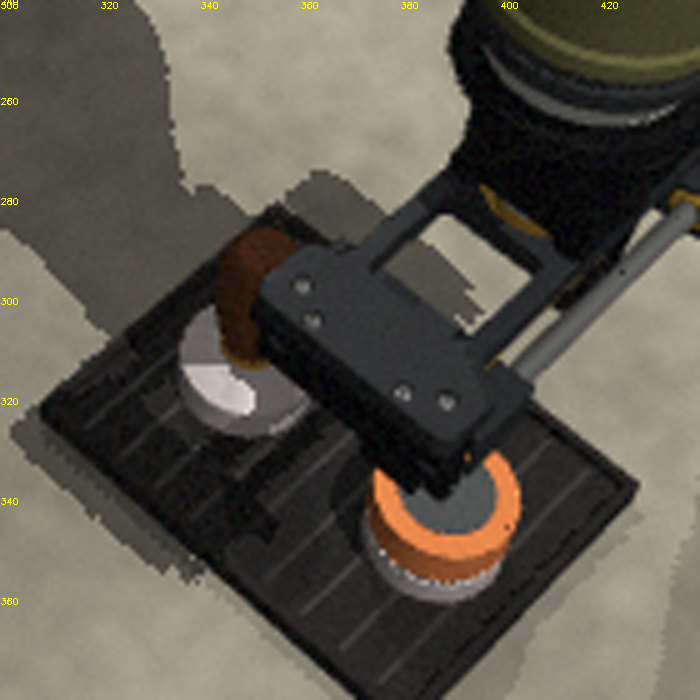

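```bash
python3 -m handwheel '[{"xyz":[-3.6,-0.7,0],"angular":[0,0,-0.8]},{"xyz":[-3.6,-0.7,0],"angular":[0,0,-0.8]},{"xyz":[-3.6,-0.7,0],"angular":[0,0,-0.8]},{"xyz":[-3.6,-0.7,0],"angular":[0,0,-0.8]},{"xyz":[-3,-0.7,0],"angular":[0,0,-0.8]}]' 6.5
python3 -m handwheel '[{"xyz":[-2.5,-0.7,0],"angular":[0,0,0]},{"xyz":[-1.5,-0.3,-1],"angular":[0,0,0]},{"xyz":[0,0,-1],"angular":[0,0,0]},{"xyz":[0,0,0],"angular":[0,0,0]}]'
python3 d.py .3505 .287 .05 3.7
```

```text
time: 16.38
position: [0.4076, 0.3016, 0.1091]
tool_rot: [-0.036, 1.563, 0.045]
ft_force: [-0.4, 0.8, 1.1]
grip_width: 0.766
time: 16.72
position: [0.3594, 0.2883, 0.0868]
tool_rot: [-0.046, 1.562, 0.041]
ft_force: [0.3, -0.2, 0.4]
grip_width: 0.752
t 16.72 pos [359.4 288.3  86.8] jaw 3.2 j7 -0.77 d_cm [-0.89 -0.13 -3.68] dist 3.8 rot [0.2 0.5 0.5] F [ 0.3 -0.2  0.4] w 65.4
```

```bash
python3 -m handwheel '[{"xyz":[-1.0,-0.2,-1.3],"angular":[0.2,0.5,0.5]},{"xyz":[-0.2,-0.2,-1.5],"angular":[0,0.2,0]},{"xyz":[-0.2,-0.1,-0.8],"angular":[0,0,0]},{"xyz":[0,0,0],"angular":[0,0,0]}]'
python3 d.py .3505 .287 .004 3.7
python3 - <<'E'
from m import *
crop(s,400,215,110,90,7,"pics/p12.png")
E
```

```text
time: 17.05
position: [0.3486, 0.285, 0.0506]
tool_rot: [-0.046, 1.572, 0.054]
ft_force: [-0.3, 0.3, -0.6]
grip_width: 0.748
t 17.05 pos [348.6 285.   50.6] jaw 3.6 j7 -0.8 d_cm [ 0.19  0.2  -4.66] dist 4.7 rot [-0.3 -0.1  0.1] F [-0.3  0.3 -0.6] w 65.0
```

View pics/p12.png

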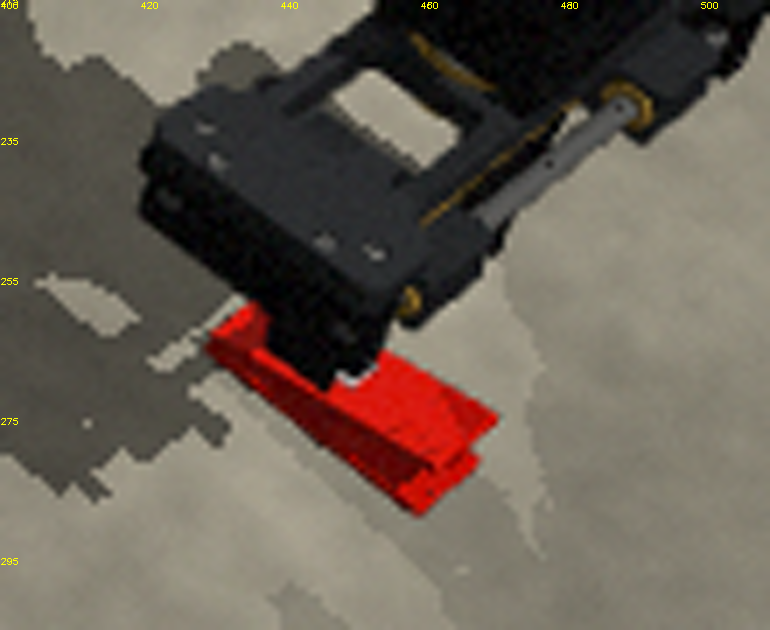

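```bash
python3 -m handwheel '[{"xyz":[0,0.1,-1.5],"angular":[0,0.1,0]},{"xyz":[-0.1,0,-1.3],"angular":[0,0.1,0]},{"xyz":[-0.1,0,-1],"angular":[0,0,0]},{"xyz":[0,0,0],"angular":[0,0,0]}]'
python3 d.py .3505 .287 .004 3.7
```

```text
time: 17.48
position: [0.3524, 0.29, 0.0159]
tool_rot: [-0.04, 1.568, 0.057]
ft_force: [-1.1, 0.1, 0.8]
grip_width: 0.747
t 17.48 pos [352.4 290.   15.9] jaw 3.5 j7 -0.88 d_cm [-0.19 -0.3  -1.19] dist 1.2 rot [-0.6  0.1  0.2] F [-1.1  0.1  0.8] w 65.0
```

```bash
python3 -m handwheel '[{"xyz":[-0.3,-0.5,-0.8],"angular":[-0.6,0.1,0.2]},{"xyz":[0,0,0],"angular":[0,0,0]}]'
python3 -m handwheel '[{"xyz":[-0.1,-0.1,-0.5],"angular":[0,0.1,0]},{"xyz":[0,0,0],"angular":[0,0,0]}]'
python3 d.py .3505 .287 .004 3.7
```

```text
time: 17.65
position: [0.35, 0.2853, 0.0082]
tool_rot: [-0.051, 1.569, 0.052]
ft_force: [-0.5, -1.0, 0.2]
grip_width: 0.748
time: 17.82
position: [0.3495, 0.2845, 0.0035]
tool_rot: [-0.051, 1.57, 0.052]
ft_force: [-0.5, 0.5, -0.6]
grip_width: 0.747
t 17.82 pos [349.5 284.5   3.5] jaw 3.7 j7 -0.9 d_cm [0.1  0.25 0.05] dist 0.3 rot [-0.  0. -0.] F [-0.5  0.5 -0.6] w 65.0
```

```bash
python3 -m handwheel '[{"xyz":[0,0.2,0],"angular":[0,0,0]},{"xyz":[0,0,0],"angular":[0,0,0]},{"xyz":[0,0,0],"angular":[0,0,0]},{"xyz":[0,0,0],"angular":[0,0,0]},{"xyz":[0,0,0],"angular":[0,0,0]}]' 1.5 25
python3 -m handwheel '[{"xyz":[0,0,0],"angular":[0,0,0]},{"xyz":[0,0,0],"angular":[0,0,0]},{"xyz":[0,0,0],"angular":[0,0,0]}]'
```

```text
time: 18.23
position: [0.3504, 0.2873, 0.0045]
tool_rot: [-0.05, 1.567, 0.052]
ft_force: [-0.0, -0.3, -0.2]
grip_width: 0.455
time: 18.48
position: [0.3507, 0.2874, 0.0048]
tool_rot: [-0.05, 1.567, 0.052]
ft_force: [-0.6, 0.0, -0.8]
grip_width: 0.34
```

```bash
python3 -m handwheel '[{"xyz":[0,0,1],"angular":[0,0,0]},{"xyz":[0,0,2],"angular":[0,0,0]},{"xyz":[0.5,0,3],"angular":[0,0,0]},{"xyz":[1.5,-1,3],"angular":[0,0,0]},{"xyz":[2.5,-2,2],"angular":[0,0,0]}]'
python3 -m handwheel '[{"xyz":[2,-3.4,1],"angular":[0,0,0]},{"xyz":[2,-3.4,0],"angular":[0,0,0]},{"xyz":[2,-3.4,0],"angular":[0,0,0]},{"xyz":[1.5,-3.6,0],"angular":[0,0,0]},{"xyz":[1.5,-3.6,0],"angular":[0,0,0]}]'
python3 d.py .61 -.284 .14 3.7
```

```text
time: 18.9
position: [0.386, 0.2593, 0.1164]
tool_rot: [-0.063, 1.58, 0.062]
ft_force: [0.7, -0.4, 0.8]
grip_width: 0.339
time: 19.32
position: [0.484, 0.0863, 0.1393]
tool_rot: [-0.07, 1.559, 0.076]
ft_force: [1.0, 0.6, -0.6]
grip_width: 0.342
t 19.32 pos [484.   86.3 139.3] jaw 5.3 j7 -0.19 d_cm [ 12.6  -37.03   0.07] dist 39.1 rot [-0.3  0.6 -1.6] F [ 1.   0.6 -0.6] w 29.8
```

```bash
python3 -m handwheel '[{"xyz":[1.3,-3.8,0],"angular":[-0.3,0.6,-1]},{"xyz":[1.3,-3.8,0],"angular":[0,0,0]},{"xyz":[1.3,-3.8,0],"angular":[0,0,0]},{"xyz":[1.3,-3.8,0],"angular":[0,0,0]},{"xyz":[1.3,-3.8,0],"angular":[0,0,0]}]'
python3 -m handwheel '[{"xyz":[1.3,-3.8,0],"angular":[0,0,0]},{"xyz":[1.3,-3.8,0],"angular":[0,0,0]},{"xyz":[1.3,-3.8,0],"angular":[0,0,0]},{"xyz":[1,-2.5,0],"angular":[0,0,0]},{"xyz":[0,0,0],"angular":[0,0,0]}]'
python3 d.py .61 -.284 .09 3.7
```

```text
time: 19.73
position: [0.5514, -0.1111, 0.1447]
tool_rot: [-0.062, 1.564, 0.06]
ft_force: [1.6, 0.9, -0.3]
grip_width: 0.341
time: 20.15
position: [0.6007, -0.268, 0.1481]
tool_rot: [-0.056, 1.561, 0.048]
ft_force: [-0.5, 0.3, -0.7]
grip_width: 0.343
t 20.15 pos [ 600.7 -268.   148.1] jaw 3.8 j7 0.28 d_cm [ 0.93 -1.6  -5.81] dist 6.1 rot [ 0.3  0.5 -0.1] F [-0.5  0.3 -0.7] w 29.8
```

```bash
python3 -m handwheel '[{"xyz":[1,-1.6,-1.5],"angular":[0.3,0.5,0]},{"xyz":[0,0,-2],"angular":[0,0,0]},{"xyz":[0,0,-1.5],"angular":[0,0,0]},{"xyz":[0,0,0],"angular":[0,0,0]}]'
python3 d.py .61 -.284 .016 3.7
python3 - <<'E'
from m import *
crop(s,140,80,140,120,5,"pics/p13.png")
crop(t,340,140,110,110,5,"pics/p14.png")
E
```

```text
time: 20.48
position: [0.6117, -0.2879, 0.1001]
tool_rot: [-0.046, 1.565, 0.049]
ft_force: [-1.3, -0.3, -0.9]
grip_width: 0.339
t 20.48 pos [ 611.7 -287.9  100.1] jaw 3.5 j7 0.28 d_cm [-0.17  0.39 -8.41] dist 8.4 rot [-0.1  0.3  0.2] F [-1.3 -0.3 -0.9] w 29.5
```

View pics/p13.png

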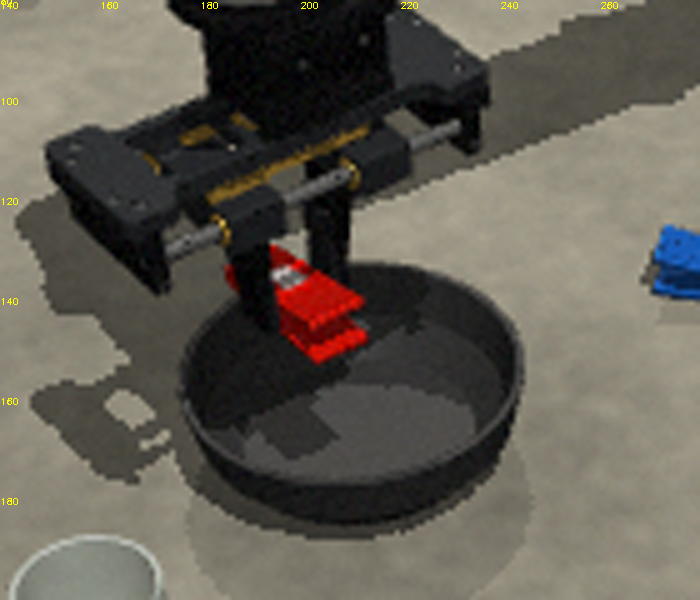

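View pics/p14.png

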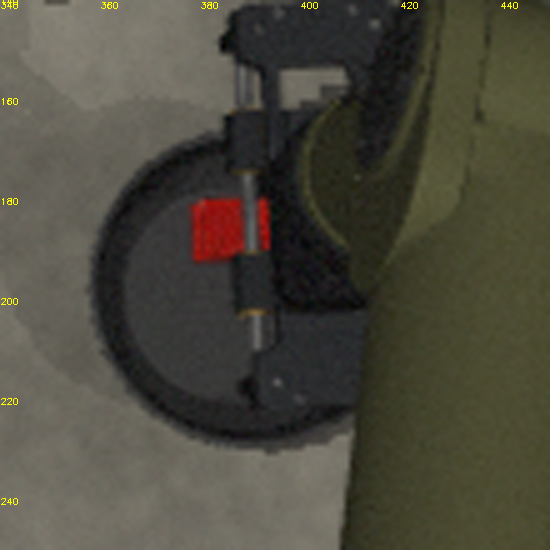

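```bash
python3 -m handwheel '[{"xyz":[-0.2,0.4,-2],"angular":[-0.1,0.3,0.2]},{"xyz":[0,0,-2],"angular":[0,0,0]},{"xyz":[0,0,-1.3],"angular":[0,0,0]},{"xyz":[0,0,0],"angular":[0,0,0]}]'
python3 d.py .61 -.284 .016 3.7
```

```text
time: 20.92
position: [0.6156, -0.2817, 0.0573]
tool_rot: [-0.057, 1.556, 0.05]
ft_force: [-1.2, 0.1, -0.8]
grip_width: 0.344
t 20.92 pos [ 615.6 -281.7   57.3] jaw 3.9 j7 0.26 d_cm [-0.56 -0.23 -4.13] dist 4.2 rot [ 0.2  0.8 -0.2] F [-1.2  0.1 -0.8] w 29.9
```

```bash
python3 -m handwheel '[{"xyz":[-0.8,-0.2,-1.5],"angular":[0.2,0.8,-0.2]},{"xyz":[-0.2,0,-1.2],"angular":[0,0.2,0]},{"xyz":[0,0,-0.7],"angular":[0,0,0]},{"xyz":[0,0,0],"angular":[0,0,0]}]'
python3 d.py .61 -.284 .016 3.7
```

```text
time: 21.25
position: [0.6065, -0.284, 0.0244]
tool_rot: [-0.053, 1.571, 0.049]
ft_force: [-0.4, 0.5, -0.7]
grip_width: 0.339
t 21.25 pos [ 606.5 -284.    24.4] jaw 3.7 j7 0.25 d_cm [ 0.35 -0.   -0.84] dist 0.9 rot [ 0.1 -0.1 -0. ] F [-0.4  0.5 -0.7] w 29.5
```

```bash
python3 -m handwheel '[{"xyz":[0.4,0,-0.8],"angular":[0.1,-0.1,0]},{"xyz":[0,0,0],"angular":[0,0,0]}]'
python3 d.py .61 -.284 .014 3.7
```

```text
time: 21.42
position: [0.6108, -0.2843, 0.0158]
tool_rot: [-0.051, 1.569, 0.05]
ft_force: [-0.8, -0.0, -0.5]
grip_width: 0.346
t 21.42 pos [ 610.8 -284.3   15.8] jaw 3.7 j7 0.25 d_cm [-0.08  0.03 -0.18] dist 0.2 rot [ 0.   0.1 -0. ] F [-0.8 -0.  -0.5] w 30.1
```

```bash
python3 -m handwheel '[{"xyz":[0,0,-0.3],"angular":[0,0,0]},{"xyz":[0,0,0],"angular":[0,0,0]}]'
python3 -m handwheel '[{"xyz":[0,0,0],"angular":[0,0,0]},{"xyz":[0,0,0],"angular":[0,0,0]},{"xyz":[0,0,0],"angular":[0,0,0]}]' 4.2
python3 -m handwheel '[{"xyz":[0,0,1],"angular":[0,0,0]},{"xyz":[0,0,2],"angular":[0,0,0]},{"xyz":[-0.3,0,3],"angular":[0,0,0]},{"xyz":[-1,0,3.5],"angular":[0,0,0]}]' 
python3 d.py .359 -.28 .12 43.9
python3 - <<'E'
from m import *
crop(s,140,80,140,120,5,"pics/p15.png")
E
```

```text
time: 21.58
position: [0.6115, -0.2844, 0.0126]
tool_rot: [-0.051, 1.568, 0.05]
ft_force: [-0.8, 1.3, -0.6]
grip_width: 0.341
time: 21.83
position: [0.6123, -0.2845, 0.0134]
tool_rot: [-0.052, 1.567, 0.05]
ft_force: [0.8, -0.0, -0.4]
grip_width: 0.459
time: 22.17
position: [0.5949, -0.2814, 0.1047]
tool_rot: [-0.047, 1.578, 0.058]
ft_force: [1.3, 1.3, -0.1]
grip_width: 0.482
t 22.17 pos [ 594.9 -281.4  104.7] jaw 3.8 j7 0.3 d_cm [-23.59   0.14   1.53] dist 23.6 rot [-0.2 -0.6 40.1] F [ 1.3  1.3 -0.1] w 41.9
```

View pics/p15.png

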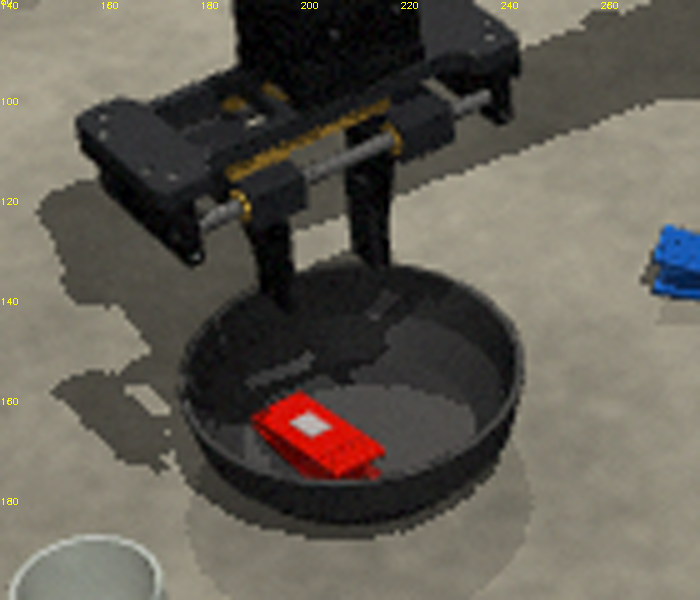

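```bash
python3 -m handwheel '[{"xyz":[-3.3,0,1],"angular":[-0.2,-0.6,6]},{"xyz":[-3.3,0,0],"angular":[0,0,6]},{"xyz":[-3.3,0,0],"angular":[0,0,6]},{"xyz":[-3.3,0,0],"angular":[0,0,6]},{"xyz":[-3.3,0,0],"angular":[0,0,6]}]' 6.5
python3 -m handwheel '[{"xyz":[-3,0,0],"angular":[0,0,6]},{"xyz":[-2,0,-1],"angular":[0,0,4]},{"xyz":[-1,0,-1],"angular":[0,0,0]},{"xyz":[0,0,0],"angular":[0,0,0]}]' 
python3 d.py .359 -.28 .06 43.9
```

```text
time: 22.68
position: [0.4363, -0.2796, 0.1234]
tool_rot: [-0.483, 1.494, 0.484]
ft_force: [0.2, -0.4, 1.0]
grip_width: 0.723
time: 23.02
position: [0.3665, -0.2815, 0.1046]
tool_rot: [-0.626, 1.464, 0.623]
ft_force: [-0.2, 0.0, -0.2]
grip_width: 0.746
t 23.02 pos [ 366.5 -281.5  104.6] jaw 45.9 j7 1.4 d_cm [-0.75  0.15 -4.46] dist 4.5 rot [-0.2  0.8 -2. ] F [-0.2  0.  -0.2] w 64.9
```

```bash
python3 -m handwheel '[{"xyz":[-0.9,0.2,-1.5],"angular":[-0.2,0.8,-2]},{"xyz":[-0.2,0.2,-1.5],"angular":[0.1,0.2,0]},{"xyz":[-0.2,0.1,-1.2],"angular":[0,0,0]},{"xyz":[0,0,0],"angular":[0,0,0]}]'
python3 d.py .359 -.28 .02 43.9
python3 - <<'E'
from m import *
crop(s,230,80,100,80,7,"pics/p16.png")
E
```

```text
time: 23.35
position: [0.3565, -0.278, 0.0654]
tool_rot: [-0.601, 1.487, 0.592]
ft_force: [-0.5, -0.6, -0.4]
grip_width: 0.749
t 23.35 pos [ 356.5 -278.    65.4] jaw 43.7 j7 1.32 d_cm [ 0.25 -0.2  -4.54] dist 4.6 rot [0.3 0.1 0.2] F [-0.5 -0.6 -0.4] w 65.1
```

View pics/p16.png

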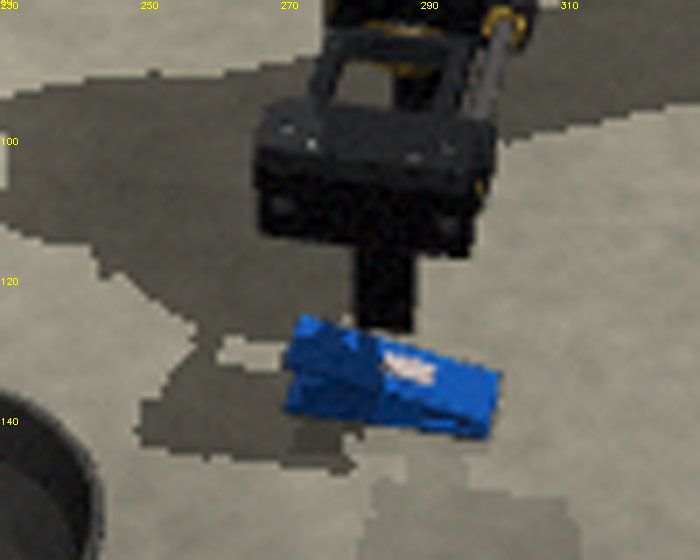

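```bash
python3 -m handwheel '[{"xyz":[0.1,-0.1,-1.5],"angular":[0.3,0.1,0.2]},{"xyz":[-0.1,0,-1.5],"angular":[0.1,0.1,0]},{"xyz":[-0.1,0,-1.2],"angular":[0,0,0]},{"xyz":[0,0,0],"angular":[0,0,0]}]'
python3 d.py .359 -.28 .004 43.9
```

```text
time: 23.78
position: [0.364, -0.2832, 0.03]
tool_rot: [-0.609, 1.479, 0.592]
ft_force: [-0.6, 1.4, -0.4]
grip_width: 0.752
t 23.78 pos [ 364.  -283.2   30. ] jaw 44.0 j7 1.28 d_cm [-0.5   0.32 -2.6 ] dist 2.7 rot [ 0.4  0.6 -0.1] F [-0.6  1.4 -0.4] w 65.4
```

```bash
python3 -m handwheel '[{"xyz":[-0.6,0.4,-0.8],"angular":[0.4,0.6,0]},{"xyz":[-0.1,0.1,-0.9],"angular":[0.1,0.1,0]},{"xyz":[0,0,0],"angular":[0,0,0]}]'
python3 d.py .359 -.28 .004 43.9
```

```text
time: 24.03
position: [0.3595, -0.2792, 0.0148]
tool_rot: [-0.602, 1.486, 0.6]
ft_force: [-0.9, 0.7, -0.6]
grip_width: 0.744
t 24.03 pos [ 359.5 -279.2   14.8] jaw 44.1 j7 1.26 d_cm [-0.05 -0.08 -1.08] dist 1.1 rot [ 0.1  0.  -0.2] F [-0.9  0.7 -0.6] w 64.7
```

```bash
python3 -m handwheel '[{"xyz":[-0.2,0.1,-1],"angular":[0.1,0.1,-0.2]},{"xyz":[0,0,0],"angular":[0,0,0]}]'
python3 d.py .359 -.28 .004 43.9
```

```text
time: 24.2
position: [0.3579, -0.2785, 0.0047]
tool_rot: [-0.598, 1.487, 0.598]
ft_force: [-0.5, -0.3, -0.9]
grip_width: 0.752
t 24.2 pos [ 357.9 -278.5    4.7] jaw 43.8 j7 1.25 d_cm [ 0.11 -0.15 -0.07] dist 0.2 rot [ 0.  -0.   0.1] F [-0.5 -0.3 -0.9] w 65.4
```

```bash
python3 -m handwheel '[{"xyz":[0,0,0],"angular":[0,0,0]},{"xyz":[0,0,0],"angular":[0,0,0]},{"xyz":[0,0,0],"angular":[0,0,0]},{"xyz":[0,0,0],"angular":[0,0,0]},{"xyz":[0,0,0],"angular":[0,0,0]}]' 1.5 25
python3 -m handwheel '[{"xyz":[0,0,0],"angular":[0,0,0]},{"xyz":[0,0,0],"angular":[0,0,0]},{"xyz":[0,0,0],"angular":[0,0,0]}]'
python3 -m handwheel '[{"xyz":[0,0,1],"angular":[0,0,0]},{"xyz":[0,0,2],"angular":[0,0,0]},{"xyz":[0,0,3],"angular":[0,0,0]},{"xyz":[1,0,3],"angular":[0,0,0]},{"xyz":[2,0,1],"angular":[0,0,-2]}]'
python3 d.py .56 -.284 .12 3.7
```

```text
time: 24.62
position: [0.3584, -0.2789, 0.0051]
tool_rot: [-0.599, 1.487, 0.597]
ft_force: [0.1, -0.3, -0.3]
grip_width: 0.451
time: 24.87
position: [0.3586, -0.2792, 0.0055]
tool_rot: [-0.6, 1.487, 0.597]
ft_force: [-0.5, -0.6, -0.3]
grip_width: 0.341
time: 25.28
position: [0.3826, -0.2762, 0.1079]
tool_rot: [-0.563, 1.5, 0.576]
ft_force: [0.2, -0.7, -0.7]
grip_width: 0.339
t 25.28 pos [ 382.6 -276.2  107.9] jaw 41.7 j7 1.26 d_cm [17.74 -0.78  1.21] dist 17.8 rot [ -0.5  -0.3 -38. ] F [ 0.2 -0.7 -0.7] w 29.5
```

```bash
python3 -m handwheel '[{"xyz":[2.5,-0.1,0.5],"angular":[0,0,-6.5]},{"xyz":[3,-0.1,0],"angular":[0,0,-6.5]},{"xyz":[3,-0.1,0],"angular":[0,0,-6.5]},{"xyz":[3,-0.1,0],"angular":[0,0,-6.5]},{"xyz":[3,-0.1,0],"angular":[0,0,-6.5]}]'
python3 -m handwheel '[{"xyz":[2,0,0],"angular":[0,0,-4]},{"xyz":[1,0,0],"angular":[0,0,0]},{"xyz":[0,0,0],"angular":[0,0,0]}]' 
python3 d.py .56 -.284 .07 3.7
```

```text
time: 25.7
position: [0.5323, -0.2858, 0.1229]
tool_rot: [-0.102, 1.571, 0.098]
ft_force: [-0.2, -0.5, 0.2]
grip_width: 0.343
time: 25.95
position: [0.5704, -0.2834, 0.1249]
tool_rot: [-0.041, 1.566, 0.041]
ft_force: [0.8, 0.8, -0.1]
grip_width: 0.339
t 25.95 pos [ 570.4 -283.4  124.9] jaw 3.0 j7 0.3 d_cm [-1.04 -0.06 -5.49] dist 5.6 rot [0.  0.2 0.7] F [ 0.8  0.8 -0.1] w 29.5
```

```bash
python3 -m handwheel '[{"xyz":[-1.1,0,-1.5],"angular":[0,0.2,0.7]},{"xyz":[-0.2,0.1,-2],"angular":[0,0.2,0]},{"xyz":[-0.1,0,-1.2],"angular":[0,0,0]},{"xyz":[0,0,0],"angular":[0,0,0]}]'
python3 d.py .56 -.284 .02 3.7
python3 - <<'E'
from m import *
crop(s,140,80,140,120,5,"pics/p17.png")
E
```

```text
time: 26.28
position: [0.5561, -0.2821, 0.0795]
tool_rot: [-0.054, 1.571, 0.053]
ft_force: [-1.5, -0.5, 0.6]
grip_width: 0.338
t 26.28 pos [ 556.1 -282.1   79.5] jaw 3.9 j7 0.3 d_cm [ 0.39 -0.19 -5.95] dist 6.0 rot [ 0.  -0.1 -0.2] F [-1.5 -0.5  0.6] w 29.4
```

View pics/p17.png

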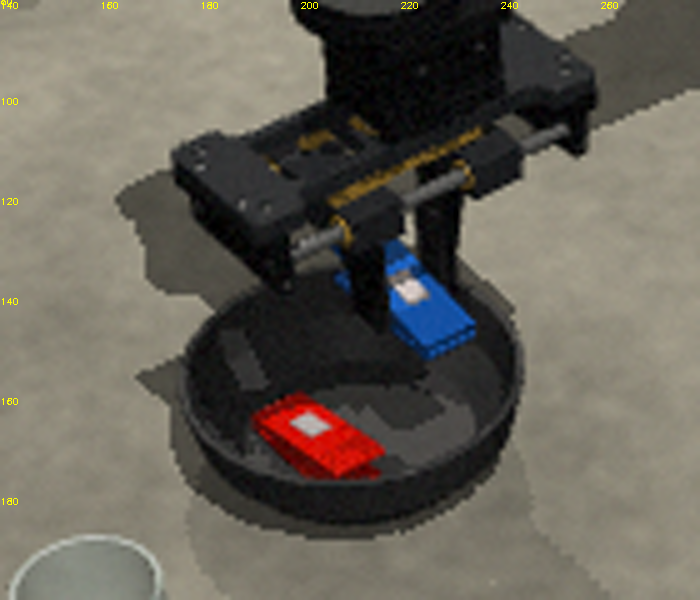

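```bash
python3 -m handwheel '[{"xyz":[0.2,-0.2,-1.5],"angular":[0,0,0]},{"xyz":[-0.1,0,-1.5],"angular":[0,0.2,0]},{"xyz":[-0.1,0,-1],"angular":[0,0.1,0]},{"xyz":[0,0,0],"angular":[0,0,0]}]'
python3 d.py .561 -.284 .014 3.7
```

```text
time: 26.72
position: [0.5594, -0.2865, 0.0416]
tool_rot: [-0.057, 1.569, 0.048]
ft_force: [0.4, 0.7, -0.3]
grip_width: 0.341
t 26.72 pos [ 559.4 -286.5   41.6] jaw 3.8 j7 0.28 d_cm [ 0.16  0.25 -2.76] dist 2.8 rot [ 0.3  0.1 -0.1] F [ 0.4  0.7 -0.3] w 29.7
```

```bash
python3 -m handwheel '[{"xyz":[0.1,0.3,-0.9],"angular":[0.3,0.1,0]},{"xyz":[-0.1,0,-0.9],"angular":[0,0.1,0]},{"xyz":[0,0,-0.6],"angular":[0,0,0]},{"xyz":[0,0,0],"angular":[0,0,0]}]'
python3 d.py .561 -.284 .013 3.7
```

```text
time: 27.05
position: [0.559, -0.2827, 0.0141]
tool_rot: [-0.051, 1.574, 0.054]
ft_force: [0.0, 0.3, 0.0]
grip_width: 0.34
t 27.05 pos [ 559.  -282.7   14.1] jaw 3.8 j7 0.26 d_cm [ 0.2  -0.13 -0.11] dist 0.3 rot [-0.1 -0.2 -0.1] F [0.  0.3 0. ] w 29.6
```

```bash
python3 -m handwheel '[{"xyz":[0,0,-0.2],"angular":[0,0,0]},{"xyz":[0,0,0],"angular":[0,0,0]},{"xyz":[0,0,0],"angular":[0,0,0]},{"xyz":[0,0,0],"angular":[0,0,0]}]' 3.8
python3 -m handwheel '[{"xyz":[0,0,1],"angular":[0,0,0]},{"xyz":[0,0,2],"angular":[0,0,0]},{"xyz":[0,0,3],"angular":[0,0,0]},{"xyz":[0,0,3.5],"angular":[0,0,0]},{"xyz":[-1,2,2],"angular":[0,0,0]}]' 
python3 d.py .413 .0085 .12 90
python3 - <<'E'
from m import *
crop(s,140,80,140,120,5,"pics/p18.png")
E
```

```text
time: 27.38
position: [0.5594, -0.2825, 0.012]
tool_rot: [-0.052, 1.574, 0.054]
ft_force: [0.8, 0.6, -0.2]
grip_width: 0.427
time: 27.8
position: [0.5463, -0.2649, 0.1291]
tool_rot: [-0.046, 1.579, 0.053]
ft_force: [0.2, -1.5, -0.0]
grip_width: 0.434
t 27.8 pos [ 546.3 -264.9  129.1] jaw 3.6 j7 0.31 d_cm [-13.33  27.34  -0.91] dist 30.4 rot [ 0.2 -0.6 86.4] F [ 0.2 -1.5 -0. ] w 37.8
```

View pics/p18.png

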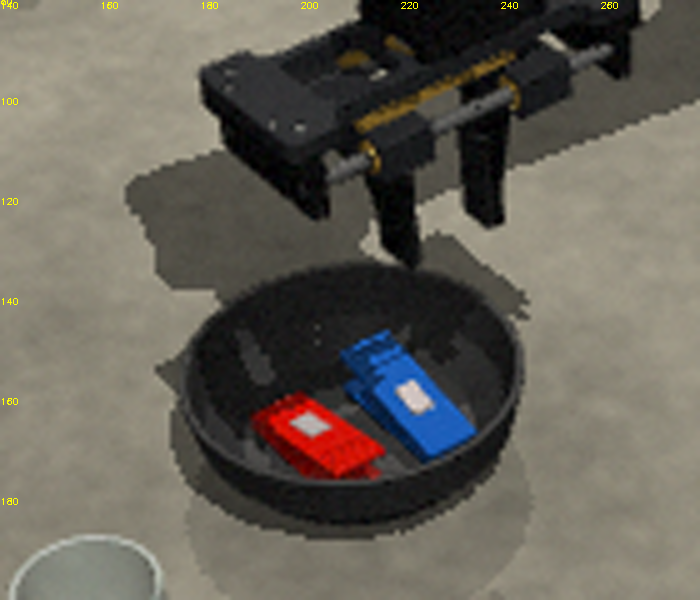

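```bash
python3 -m handwheel '[{"xyz":[-0.8,2.8,0],"angular":[0,-0.6,7]},{"xyz":[-0.8,2.8,0],"angular":[0,0,7]},{"xyz":[-0.8,2.8,0],"angular":[0,0,7]},{"xyz":[-0.8,2.8,0],"angular":[0,0,7]},{"xyz":[-0.8,2.8,0],"angular":[0,0,7]}]' 7.6
python3 -m handwheel '[{"xyz":[-1,2.5,0],"angular":[0,0,7]},{"xyz":[-1,2.5,0],"angular":[0,0,7]},{"xyz":[-1,2.5,0],"angular":[0,0,7]},{"xyz":[-1.5,2,0],"angular":[0,0,7]},{"xyz":[-1.5,1.5,0],"angular":[0,0,7]}]'
python3 d.py .413 .0085 .10 90
```

```text
time: 28.32
position: [0.5063, -0.1228, 0.1327]
tool_rot: [-0.54, 1.496, 0.537]
ft_force: [0.1, -0.6, 0.8]
grip_width: 0.73
time: 28.73
position: [0.4438, -0.005, 0.1323]
tool_rot: [-1.019, 1.311, 1.018]
ft_force: [0.1, -0.3, 0.5]
grip_width: 0.875
t 28.73 pos [443.8  -5.  132.3] jaw 75.4 j7 1.32 d_cm [-3.08  1.35 -3.23] dist 4.7 rot [-0.3  0.3 14.6] F [ 0.1 -0.3  0.5] w 76.1
```

```bash
python3 -m handwheel '[{"xyz":[-1.5,0.7,0],"angular":[-0.3,0.3,7]},{"xyz":[-1.2,0.5,0],"angular":[0,0,6]},{"xyz":[0,0,-1],"angular":[0,0,0]},{"xyz":[0,0,-1.5],"angular":[0,0,0]},{"xyz":[0,0,0],"angular":[0,0,0]}]' 7.6
python3 d.py .413 .0085 .06 90
python3 -c "
from bench import *
print(get_state()['joint_positions'].round(2))"
```

```text
time: 29.15
position: [0.4138, 0.0099, 0.1062]
tool_rot: [-1.205, 1.22, 1.192]
ft_force: [-0.7, -0.2, -1.0]
grip_width: 0.876
t 29.15 pos [413.8   9.9 106.2] jaw 89.1 j7 1.56 d_cm [-0.08 -0.14 -4.62] dist 4.6 rot [0.5 0.2 0.9] F [-0.7 -0.2 -1. ] w 76.2
[ 0.91 -0.1  -0.95  2.12 -0.08  1.08  1.56]
```

```bash
python3 -m handwheel '[{"xyz":[-0.1,-0.1,-1.5],"angular":[0.5,0.2,0.9]},{"xyz":[-0.2,0,-1.5],"angular":[0,0.2,0]},{"xyz":[-0.1,0,-1],"angular":[0,0,0]},{"xyz":[0,0,0],"angular":[0,0,0]}]' 7.6
python3 d.py .413 .0085 .035 90
python3 -c "
from m import *
print(get_state()['joint_positions'].round(2))
crop(s,290,150,90,80,7,'pics/p19.png')"
```

```text
time: 29.48
position: [0.4121, 0.0078, 0.065]
tool_rot: [-1.201, 1.213, 1.205]
ft_force: [-0.8, -0.0, 0.9]
grip_width: 0.874
t 29.48 pos [412.1   7.8  65. ] jaw 89.5 j7 1.51 d_cm [ 0.09  0.07 -3.  ] dist 3.0 rot [-0.1 -0.1  0.5] F [-0.8 -0.   0.9] w 76.1
[ 0.9  -0.01 -0.97  2.16 -0.01  0.99  1.51]
```

View pics/p19.png

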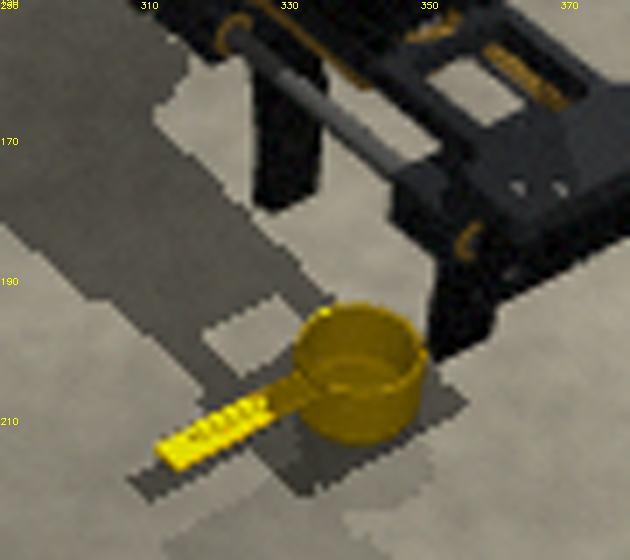

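```bash
python3 -m handwheel '[{"xyz":[0,0,-1.2],"angular":[0,0,0.4]},{"xyz":[-0.2,0,-1.2],"angular":[0,0.2,0]},{"xyz":[0,0,0],"angular":[0,0,0]}]' 7.6
python3 d.py .413 .0085 .005 90
python3 -c "
from m import *
print(proj(s,(.412,.0078,.065)))
crop(s,290,150,90,80,7,'pics/p20.png')"
```

```text
time: 29.83
position: [0.4149, 0.0073, 0.0447]
tool_rot: [-1.208, 1.208, 1.205]
ft_force: [-0.1, 0.9, -0.4]
grip_width: 0.873
t 29.83 pos [414.9   7.3  44.7] jaw 89.8 j7 1.46 d_cm [-0.19  0.12 -3.97] dist 4.0 rot [-0.   0.2  0.2] F [-0.1  0.9 -0.4] w 76.0
[342.67503311 187.70935434]
```

View pics/p20.png

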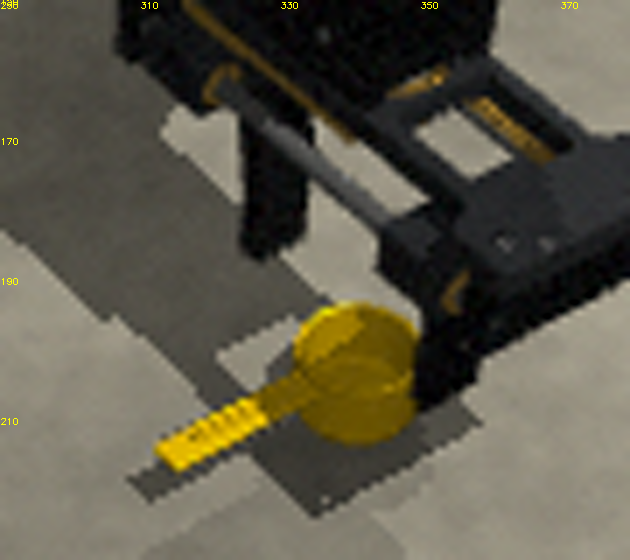

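```bash
python3 -m handwheel '[{"xyz":[-0.3,0.1,-1.2],"angular":[0,0.3,0.2]},{"xyz":[-0.2,0,-1.2],"angular":[0,0.1,0]},{"xyz":[0,0,0],"angular":[0,0,0]}]' 7.6
python3 d.py .413 .0085 .005 90
```

```text
time: 30.18
position: [0.4148, 0.0077, 0.0251]
tool_rot: [-1.213, 1.208, 1.204]
ft_force: [-0.9, 0.5, 0.5]
grip_width: 0.872
t 30.18 pos [414.8   7.7  25.1] jaw 90.0 j7 1.41 d_cm [-0.18  0.08 -2.01] dist 2.0 rot [0.1 0.3 0. ] F [-0.9  0.5  0.5] w 75.8
```

```bash
python3 -m handwheel '[{"xyz":[-0.3,0.1,-1],"angular":[0.1,0.3,0]},{"xyz":[-0.2,0,-0.9],"angular":[0,0.1,0]},{"xyz":[0,0,0],"angular":[0,0,0]}]' 7.6
python3 d.py .413 .0085 .005 90
```

```text
time: 30.43
position: [0.412, 0.0082, 0.0073]
tool_rot: [-1.21, 1.21, 1.205]
ft_force: [-0.8, 0.6, 0.9]
grip_width: 0.876
t 30.43 pos [412.    8.2   7.3] jaw 89.9 j7 1.36 d_cm [ 0.1   0.03 -0.23] dist 0.3 rot [0.1 0.1 0.1] F [-0.8  0.6  0.9] w 76.2
```

```bash
python3 -m handwheel '[{"xyz":[0,0,-0.2],"angular":[0,0,0]},{"xyz":[0,0,0],"angular":[0,0,0]},{"xyz":[0,0,0],"angular":[0,0,0]},{"xyz":[0,0,0],"angular":[0,0,0]},{"xyz":[0,0,0],"angular":[0,0,0]}]' 3.5 25
python3 -m handwheel '[{"xyz":[0,0,0],"angular":[0,0,0]},{"xyz":[0,0,0],"angular":[0,0,0]},{"xyz":[0,0,0],"angular":[0,0,0]}]'
python3 -m handwheel '[{"xyz":[0,0,1],"angular":[0,0,0]},{"xyz":[0,0,1],"angular":[0,0,0]},{"xyz":[0,0,2],"angular":[0,0,0]},{"xyz":[0.5,0,2],"angular":[0,0,0]}]'
python3 d.py .637 -.002 .08 93
python3 -c "
from m import *
crop(s,270,130,110,100,6,'pics/p21.png')"
```

```text
time: 30.85
position: [0.4127, 0.0084, 0.0057]
tool_rot: [-1.211, 1.209, 1.205]
ft_force: [0.2, -0.3, -0.1]
grip_width: 0.58
time: 31.1
position: [0.4131, 0.0082, 0.0062]
tool_rot: [-1.212, 1.209, 1.204]
ft_force: [-0.7, -0.5, -1.0]
grip_width: 0.503
time: 31.43
position: [0.413, 0.0092, 0.0642]
tool_rot: [-1.205, 1.213, 1.214]
ft_force: [0.3, -1.1, -0.3]
grip_width: 0.502
t 31.43 pos [413.    9.2  64.2] jaw 90.0 j7 1.5 d_cm [22.4  -1.12  1.58] dist 22.5 rot [-0.1 -0.4  3. ] F [ 0.3 -1.1 -0.3] w 43.7
```

View pics/p21.png

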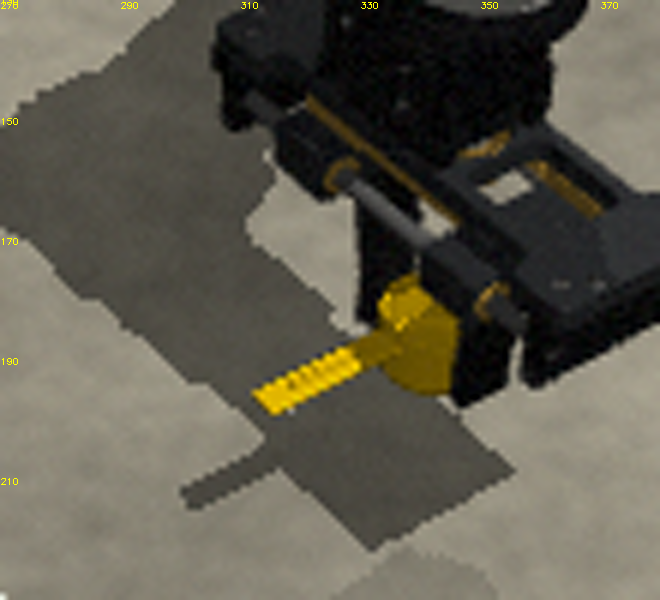

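```bash
python3 -m handwheel '[{"xyz":[2,0,1.5],"angular":[0,-0.4,0.6]},{"xyz":[3,-0.2,1],"angular":[0,0,0.6]},{"xyz":[3.5,-0.2,0],"angular":[0,0,0.6]},{"xyz":[3.5,-0.2,0],"angular":[0,0,0.6]},{"xyz":[3.5,-0.2,0],"angular":[0,0,0.6]}]' 
python3 -m handwheel '[{"xyz":[2.5,-0.2,0],"angular":[0,0,0]},{"xyz":[1.5,-0.2,0],"angular":[0,0,0]},{"xyz":[0.5,0,0],"angular":[0,0,0]},{"xyz":[0,0,0],"angular":[0,0,0]}]'
python3 d.py .639 -.0025 .05 93.2
```

```text
time: 31.95
position: [0.5696, -0.0035, 0.0891]
tool_rot: [-1.256, 1.195, 1.237]
ft_force: [0.5, 0.3, 0.7]
grip_width: 0.506
time: 32.28
position: [0.6212, -0.008, 0.0825]
tool_rot: [-1.249, 1.194, 1.24]
ft_force: [-0.3, 0.0, -0.3]
grip_width: 0.502
t 32.28 pos [621.2  -8.   82.5] jaw 92.6 j7 1.28 d_cm [ 1.78  0.55 -3.25] dist 3.7 rot [ 0.5 -0.1  0.6] F [-0.3  0.  -0.3] w 43.7
```

```bash
python3 -m handwheel '[{"xyz":[1.7,0.5,0],"angular":[0.5,0,0.6]},{"xyz":[0,0,-1.2],"angular":[0,0,0]},{"xyz":[0,0,-1],"angular":[0,0,0]},{"xyz":[0,0,0],"angular":[0,0,0]}]'
python3 d.py .639 -.0025 .012 93.2
python3 -c "
from m import *
crop(s,190,180,120,110,6,'pics/p22.png')
crop(t,245,115,75,100,6,'pics/p23.png')"
```

```text
time: 32.62
position: [0.6336, -0.0023, 0.0569]
tool_rot: [-1.249, 1.187, 1.257]
ft_force: [-0.7, -0.4, -0.0]
grip_width: 0.506
t 32.62 pos [633.6  -2.3  56.9] jaw 93.3 j7 1.27 d_cm [ 0.54 -0.02 -4.49] dist 4.5 rot [ 0.  -0.4 -0.1] F [-0.7 -0.4 -0. ] w 44.0
```

View pics/p22.png

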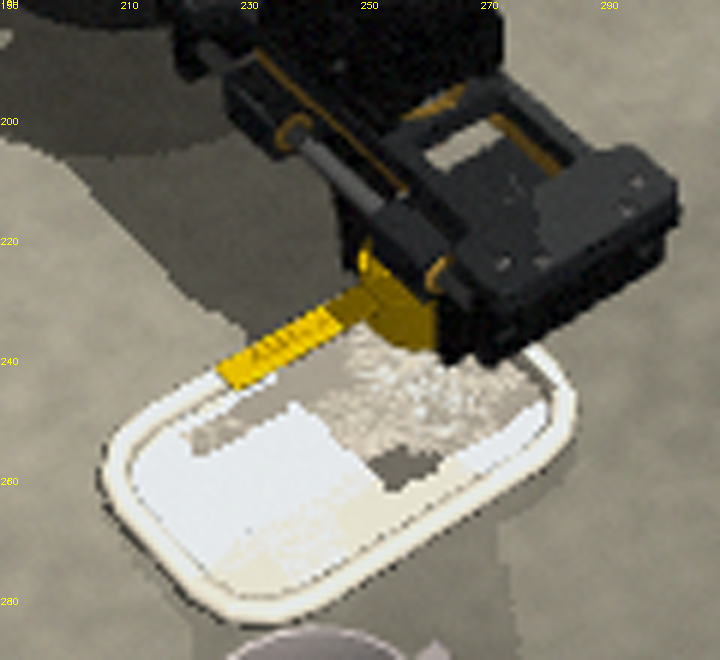

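View pics/p23.png

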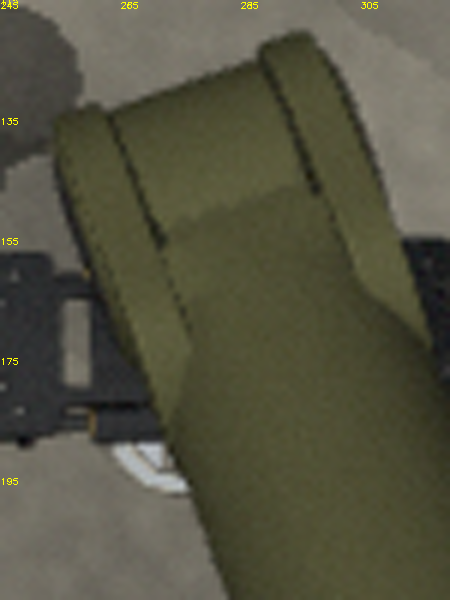

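```bash
python3 -m handwheel '[{"xyz":[0.4,0,-1.2],"angular":[0,-0.4,0]},{"xyz":[0,0,-1.2],"angular":[0,0,0]},{"xyz":[0,0,-0.6],"angular":[0,0,0]},{"xyz":[0,0,0],"angular":[0,0,0]}]'
python3 d.py .639 -.0025 .012 93.2
```

```text
time: 33.05
position: [0.6378, -0.003, 0.0271]
tool_rot: [-1.256, 1.181, 1.247]
ft_force: [0.6, -0.3, -0.4]
grip_width: 0.499
t 33.05 pos [637.8  -3.   27.1] jaw 93.3 j7 1.25 d_cm [ 0.12  0.05 -1.51] dist 1.5 rot [ 0.2  0.2 -0.1] F [ 0.6 -0.3 -0.4] w 43.4
```

```bash
python3 -m handwheel '[{"xyz":[0.1,0,-0.7],"angular":[0.2,0.2,0]},{"xyz":[0,0,-0.5],"angular":[0,0,0]},{"xyz":[0,0,0],"angular":[0,0,0]}]'
python3 d.py .639 -.0025 .012 93.2
python3 -c "
from m import *
crop(s,190,180,120,110,6,'pics/p24.png')
c,n=np.cos(np.radians(3.2)),np.sin(np.radians(3.2))
for r in((.667,-.001),):
  print('tip expected',proj(s,(r[0]+.052*c,r[1]+.052*n,.031)),proj(t,(r[0]+.052*c,r[1]+.052*n,.031)))"
```

```text
time: 33.3
position: [0.6385, -0.0032, 0.0134]
tool_rot: [-1.251, 1.181, 1.252]
ft_force: [-0.7, -0.5, -0.2]
grip_width: 0.502
t 33.3 pos [638.5  -3.2  13.4] jaw 93.3 j7 1.24 d_cm [ 0.05  0.07 -0.14] dist 0.2 rot [-0.  -0.  -0.1] F [-0.7 -0.5 -0.2] w 43.7
tip expected [227.00831923 257.17245298] [281.62822774 146.63348364]
```

View pics/p24.png

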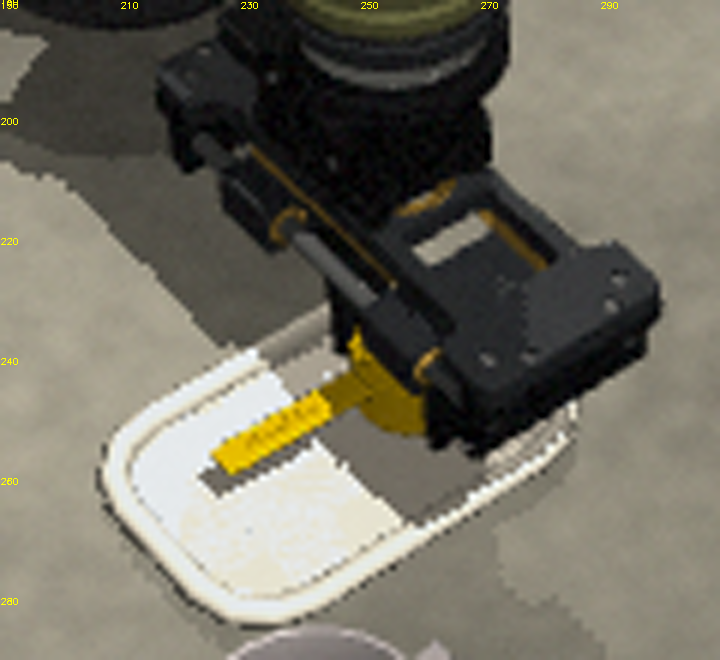

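```bash
python3 -m handwheel '[{"xyz":[0,0,-0.3],"angular":[0,0,0]},{"xyz":[0,0,0],"angular":[0,0,0]}]'
python3 -m handwheel '[{"xyz":[0,0,-0.2],"angular":[0,0,0]}]'
```

```text
time: 33.57
position: [0.6396, -0.003, 0.0117]
tool_rot: [-1.252, 1.18, 1.251]
ft_force: [-0.3, 0.9, -0.4]
grip_width: 0.501
time: 33.65
position: [0.6402, -0.0029, 0.0108]
tool_rot: [-1.253, 1.179, 1.25]
ft_force: [-6.4, -0.6, 21.8]
grip_width: 0.502
```

Contact with the rest's floor. Release and rise.

```bash
python3 -m handwheel '[{"xyz":[0,0,0.1],"angular":[0,0,0]},{"xyz":[0,0,0],"angular":[0,0,0]},{"xyz":[0,0,0],"angular":[0,0,0]},{"xyz":[0,0,0],"angular":[0,0,0]}]' 5.8
python3 -m handwheel '[{"xyz":[0,0,1],"angular":[0,0,0]},{"xyz":[0,0,2],"angular":[0,0,0]},{"xyz":[0,0,2],"angular":[0,0,0]},{"xyz":[-0.5,0,3.5],"angular":[0,0,0]},{"xyz":[-3,0,3.5],"angular":[0,0,0]}]' 
python3 -m handwheel '[{"xyz":[-3,-2,1],"angular":[0,0,0]},{"xyz":[-2,-3.5,1],"angular":[0,0,0]},{"xyz":[-1,-4,1],"angular":[0,0,0]},{"xyz":[-1,-4,0],"angular":[0,0,0]},{"xyz":[-1,-4,0],"angular":[0,0,0]}]' 
python3 -m handwheel '[{"xyz":[-1,-4,1],"angular":[0,0,0]},{"xyz":[-1,-4,1],"angular":[0,0,0]},{"xyz":[-1,-4,1],"angular":[0,0,0]},{"xyz":[0,-4,0],"angular":[0,0,0]},{"xyz":[0,-4,0],"angular":[0,0,0]}]' 
python3 -c "
from m import *
crop(s,190,180,120,110,6,'pics/p25.png')
crop(t,245,115,75,100,6,'pics/p26.png')
cv2.imwrite('pics/tf.png',t['pixels'])"
```

```text
time: 33.98
position: [0.6413, -0.0026, 0.0131]
tool_rot: [-1.254, 1.177, 1.248]
ft_force: [-0.3, 0.2, 0.0]
grip_width: 0.645
time: 34.4
position: [0.606, -0.0032, 0.1275]
tool_rot: [-1.245, 1.183, 1.258]
ft_force: [-0.6, -0.4, 2.1]
grip_width: 0.666
time: 34.82
position: [0.5252, -0.1665, 0.1709]
tool_rot: [-1.272, 1.161, 1.266]
ft_force: [-0.0, 0.5, 0.7]
grip_width: 0.665
time: 35.23
position: [0.4916, -0.3681, 0.2062]
tool_rot: [-1.28, 1.167, 1.261]
ft_force: [0.7, -0.2, -0.1]
grip_width: 0.666
```

View pics/p25.png

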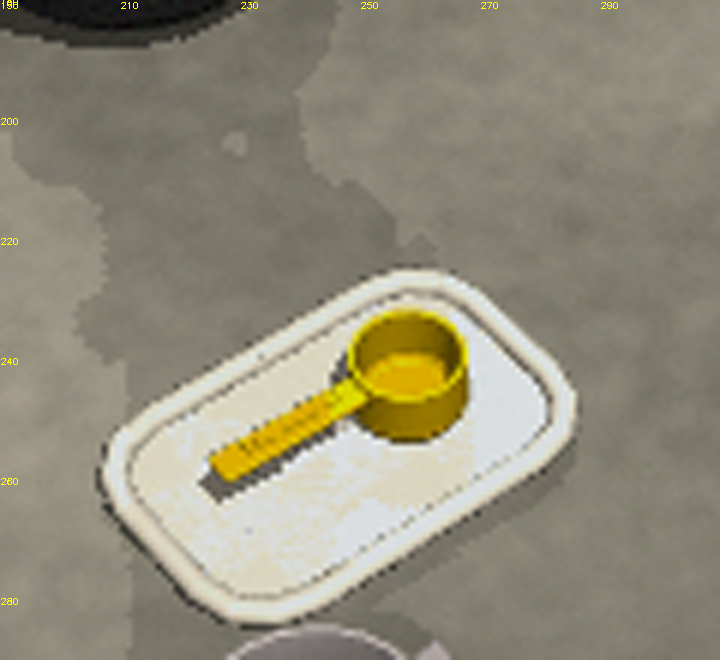

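View pics/p26.png

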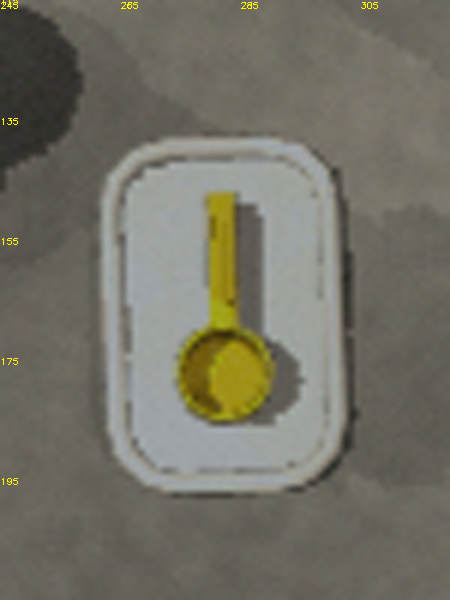

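View pics/tf.png

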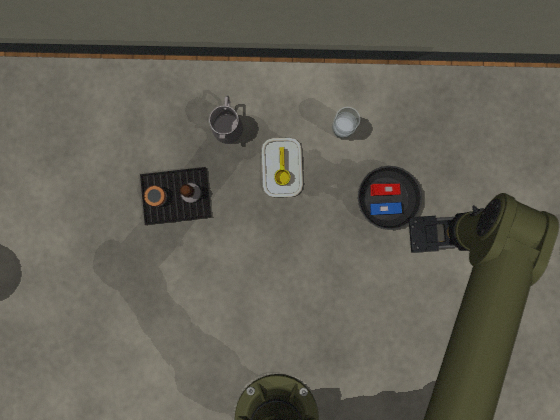

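```bash
python3 -c "
from m import *
a=cv2.resize(t['pixels'][160:232,130:220],None,fx=8,fy=8,interpolation=2)
b=cv2.resize(s['pixels'][270:390,300:440],None,fx=5,fy=5,interpolation=2)
cv2.imwrite('pics/m1.png',a);cv2.imwrite('pics/m2.png',b)
print(get_state()['qd'].round(3))"
```

```text
[-0.028 -0.023 -0.048  0.03  -0.018 -0.002 -0.003]
```

View pics/m1.png

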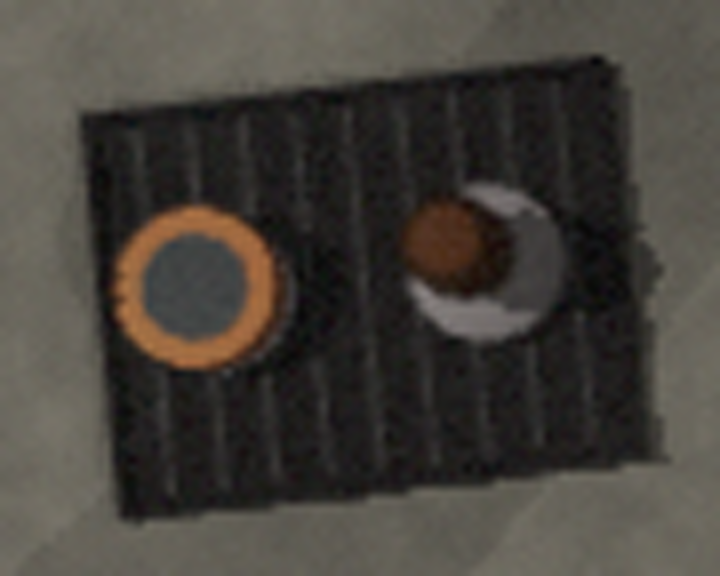

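View pics/m2.png

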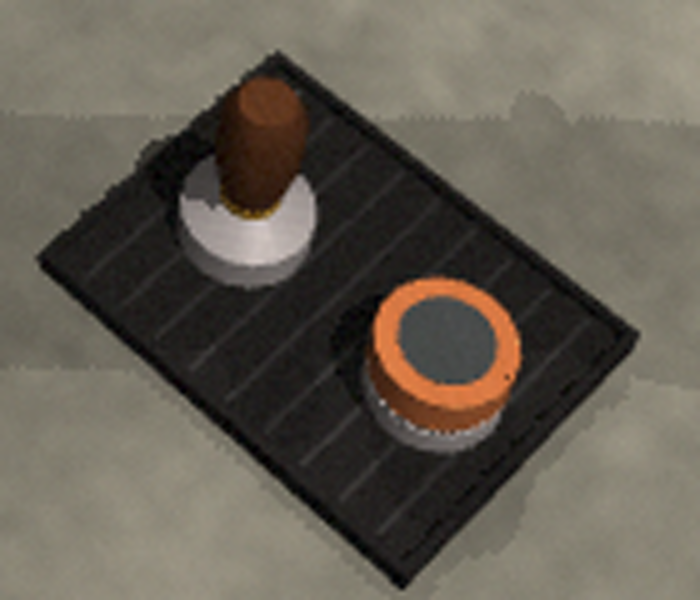

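```bash
python3 -m handwheel '[{"xyz":[0,0,0],"angular":[0,0,0]},{"xyz":[0,0,0],"angular":[0,0,0]},{"xyz":[0,0,0],"angular":[0,0,0]}]'; python3 -c "
from bench import *
print(close_job())"
```

```text
time: 35.68
position: [0.4937, -0.3617, 0.2057]
tool_rot: [-1.28, 1.161, 1.267]
ft_force: [-0.5, 0.7, -0.2]
grip_width: 0.67
the job is handed in; nothing more can be done
None
```

Everything is put away as asked, in the order given, and I handed the job in at about 36 s of the 112 s; the hand-in gave no verdict.

- **Tamper and levelling tool:** both stand upright on the mat, the levelling tool at least 9 mm inside the raised edge and the tamper clear of it too.
- **Bag clips:** both lie in the bowl. They look side by side and not overlapping.
- **Scoop:** it sits level and lengthwise in the spoon rest. In the top view it is about 2 mm off the middle along the length and about 1 mm or less across.
- **Pitcher and cups:** they look unmoved. The arm ended about 0.2 m above the counter, touching nothing.

- **Early grip:** on the tamper I lifted before the slow fingers had fully closed, so I opened, went back down and gripped again. The tamper did not move.
- **Camera disagreement:** the two cameras disagreed by 2 to 4 mm on measured points. I checked the placings in both views.
- **Forces:** the highest I saw was about 34 N at the wrist, when the levelling tool touched down. I only read forces at the end of each move, so brief peaks could have been higher.

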